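# Start the lab timer against the stop rail and shut it in its case

### The job

Take the small lab timer out of its cradle, lay it face up on the bench in front of the steel stop rail with its plain back end to the rail, and press the start button on its other end fully in, with the rail bracing the timer, for about half a second. Then lay the timer face up and flat on the floor of the open case (it only fits one way, lengthwise along the case) and shut the lid fully. Leave the bottles, jar and beaker standing where they are.

Things in the scene. Friction and masses are not known exactly. Their poses are not given: they have to be found in the camera images.
- timer: loose white plastic lab timer, a box 62 (x, length) x 46 (y, width) x 28 mm (z), about 0.14 kg, display on its top face; origin at the centre of its underside, z up out of the display face. The start button sticks out of its -x end; the +x end is plain.
- start_button (a joint): the timer's spring button: 0 out, 0.005 m fully in; begins to move at about 1.2 N, fully in takes about 4 N; springs back when let go. Count it fully in from 0.004.
- button_face (a point): centre of the button's outer face: round, 11 mm across, 8 mm out from the timer's -x end (3 mm when fully in), 12 mm to the timer's +y side of its middle and 14 mm above its underside; presses towards the timer's +x.
- timer_back (a point): centre of the timer's plain back end (its +x end), 14 mm above its underside.
- cradle: fixed grey cradle in which the timer starts: base 34 mm wide (y) and 10 mm high, on which the timer lies with its axes along the cradle's; upright end cheeks 46 mm wide (y), 6 mm thick, 32 mm high, inner faces at x = -42.5 and +34.5 mm, so that the timer can be taken only across its width. Origin on the bench below where the timer's middle lies.
- stop: fixed steel angle rail bolted to the bench, 160 mm long (y), upright leg 36 mm high and 6 mm thick. Origin at the foot of the middle of its flat working face, which looks to its -x (roughly to the robot); a 46 mm deep foot lies behind it to +x. No room for a finger between the rail and a timer that touches it.
- stop_face (a point): middle of the rail's working face, 14 mm above the bench; axes as the rail's.
- case: fixed grey open-topped case, outside 66 (x) x 138 (y) x 44 mm high, walls and floor 5 mm, inside 56 x 128 mm. The timer fits only with its length along the case's y (either way round), leaving room for fingers only beyond the timer's two ends. Origin at the centre of its underside.
- case_in (a point): centre of the case's inner floor, 5 mm above the bench; axes as the case's.
- lid (a joint): the case's lid, a panel 66 x 138 x 6 mm hinged on the case's +x rim: 0 shut, grows as it opens up and away to +x, 2.3 rad at most; it has no handle; its hinge is stiff enough that it stays where it is left and about 1 to 2 N pushes it over.
- lid_hinge (a point): middle of the lid's hinge line (along the case's y), at the case's +x outer face, 44.5 mm above the bench, level with the underside of the shut lid.
- amber_bottle: bystander, brown bottle 64 mm wide, 150 mm high; origin at the centre of its underside
- wash_bottle: bystander, white bottle 58 mm wide, 140 mm high; origin at the centre of its underside
- jar: bystander, glass jar 60 mm wide, 85 mm high; origin at the centre of its underside
- beaker: bystander, glass beaker 60 mm wide, 85 mm high; origin at the centre of its underside
Things that resemble listed ones, but are neither listed nor needed, are in the scene too. Several things have the shape of the stop; the one meant has the colours described above.

How it is judged:
On the way, in this order (a step that is already met when the one before it is completed fails the run):
1. the start button is held fully in by the fingers while the timer lies flat on the bench with its back end bearing on the stop rail (value of joint start_button above 0.004 m and contact force between timer and stop above 1 N and contact force between the fingers and timer above 1 N and x of timer_back in the frame of stop_face between -0.006 and 0.004 m and y of timer_back in the frame of stop_face between -0.08 and 0.08 m and angle between the x axis of timer and the x axis of stop, either way round below 0.2 rad and height (world z) of timer below 0.006 m and angle between timer's own z axis and vertical below 0.12 rad), for 0.2 s.
2. the timer lies released, face up and flat, on the floor of the case, the lid still open (z of timer in the frame of case_in between -0.004 and 0.006 m and x of timer in the frame of case_in between -0.012 and 0.012 m and y of timer in the frame of case_in between -0.045 and 0.045 m and angle between timer's own z axis and vertical below 0.12 rad and value of joint lid above 0.5 rad and contact force between the fingers and timer below 0.1 N), for 0.2 s.
At the end, for the whole second after the job is handed in: The timer lies at rest, face up and flat (within 0.12 rad) on the case's floor (within 6 mm), lengthwise in the case, and the lid is shut to within 0.06 rad; bottles, jar and beaker not moved by more than 30 mm nor tipped (z of timer in the frame of case_in between -0.004 and 0.006 m and x of timer in the frame of case_in between -0.012 and 0.012 m and y of timer in the frame of case_in between -0.045 and 0.045 m and angle between timer's own z axis and vertical below 0.12 rad and value of joint lid below 0.06 rad and linear speed of timer below 0.02 m/s and velocity of joint lid below 0.05 rad/s); the robot touches nothing.
It fails at once if the amber bottle is pushed more than 30 mm or tipped (distance of amber_bottle from where it was at the start of the episode above 0.03 m or angle between amber_bottle's own z axis and vertical above 0.35 rad).
It fails at once if the wash bottle is pushed more than 30 mm or tipped (distance of wash_bottle from where it was at the start of the episode above 0.03 m or angle between wash_bottle's own z axis and vertical above 0.35 rad).
It fails at once if the jar is pushed more than 30 mm or tipped (distance of jar from where it was at the start of the episode above 0.03 m or angle between jar's own z axis and vertical above 0.35 rad).
It fails at once if the beaker is pushed more than 30 mm or tipped (distance of beaker from where it was at the start of the episode above 0.03 m or angle between beaker's own z axis and vertical above 0.35 rad).
It also fails if it takes over 72 s, if anything falls off the work surface, if the arm or the gripper's body presses on something with over 40 N, if the wrist force passes 120 N, or if a joint passes its speed limit or range.

### The arm

A 7-joint arm with a two-finger parallel gripper is mounted at the origin on the work surface. World frame = base frame: x ahead of the robot, y to its left, z up, the work surface at z = 0. Lengths are in m, angles in rad, forces in N, time in s.
With the tool pointing down it reaches from about 0.4 to 0.85 m from the base axis. Payload 10.4 kg.
Tool frame: the origin (TCP) lies on the centre line of the jaws, within the pads' length; the fingertips stand 8 mm ahead of it and the grasp point (between the pads) lies 11 mm behind it; z points along the fingers, y is the line along which they close (so a half turn about z gives the same grasp; the last joint's range is limited). The gripper opens to 85 mm and grips with 20 to 120 N. Pads are 22 mm wide; open, the fingers measure 114 mm over their backs; the gripper's body (76 mm by 85 mm) begins 54 mm behind the grasp point. The pads swing forward as they close: fully open they stand 13 mm farther back than shut.
Start: joints at [-0.023, 0.332, -0.065, 1.46, 0.022, 1.35, -0.088], TCP at [0.625, 0, 0.239] pointing down, gripper open.
Joint ranges: [-2.6, 2.6], [-0.5, 2.12], [-1.47, 1.34], [0.16, 2.42], [-1.27, 4.41], [0.06, 2.06], [-2.6, 2.6]. Speed limits (rad/s): [2.22, 2.22, 2.79, 2.79, 3.14, 3.14, 3.14].

### API

Orientations are given as a 3x3 rotation matrix whose columns are the frame's x, y, z axes.
In Python, from bench import status, cams, ctrl gives the robot as it stands.
- The arm moves only by the tool arm_command, never from a script. Its argument "steps" is a list of rows, each an object of numbers: "x", "y", "z": the shift along the tool's x, y, z normalised to -1 to 1, where 1 is 40 mm; "rx", "ry", "rz": the turn, a rotation vector about the tool's x, y, z normalised to -1 to 1, where 1 is 180 degrees. In form: [{"x": .., "y": .., "z": .., "rx": .., "ry": .., "rz": ..}, ...]. A call has 1 to 10 rows; each row shifts and turns the commanded pose from where the row before left it, along the tool's axes as they then stand; what a row does not reach is not made up. A row lasts 1/10 s, in which the tool goes at most 50 mm and 8.59 degrees, less where a joint would pass 70% of its speed; a pose out of reach is approached as far as the arm can. A call with a number of a shift or a turn outside -1 to 1 is refused whole. A call with a gripper value outside its range is refused whole. "hand" is the opening, from -1 (shut) to 1 (fully open), so that 0 is half open, set as the call begins (left out, the last holds). The fingers move at their own pace and stop on an object; "force" is the grip in N (left out, the last holds). Time passes only in rows, so rows that do not move let the fingers close. It gives the time, the measured TCP pose, the force, the opening and the grip force at its end, in the units of the state.
- status.read_state(): the state, without advancing time (a new reading comes with each control period).
- cams.snapshot(name): name is "scene" or "side" or "wrist"; returns the picture (400x640x3 uint8, red, green, blue); there is no depth.
- cams.get_calibration(name): a dict with "camera_matrix" (3x3 intrinsics, pixels), "rvec" (rotation vector, rad) and "tvec" (3), from world to camera coordinates, as OpenCV has them. Camera axes: x right, y down, z forward; pixel columns grow to the right and rows downward; lengths in m; the calibration is good to about 2 mm. A picture is of the moment at which its call begins: read the wrist's pose just before it. get_calibration takes no time and is no camera call; for the wrist camera it gives the pose at the moment of the call.
- ctrl.job_done(): hands the job in; it is judged then, once.
Trained networks look in the newest picture that a camera, given by its name, has taken for a name from the list of things; names that differ only in an ending like _2 or _b are one class to them, and where a whole thing is asked for, a point or a joint stands for the part that bears it (a point fixed in the world has none). Each returns a list of dicts, best first, with "conf" (0 to 1); they miss things now and then, are a little off and sometimes report something else, mostly with a low value. They report only what shows in the picture. A call takes as long as a camera call. They do not tell look-alikes from the thing itself.
- cams.boxes_of(camera, target): "point" ([column, row] in pixels, amid what is visible of it).
- cams.spot_point(camera, target): "point" ([column, row] in pixels: a listed point, or the origin of a listed thing).
The state is a dict: "time_s": time; "joint_positions": joint angles; "joint_vel": joint speeds; "tau": joint torques, N m; "eef_pos": TCP position; "tcp_rot": TCP orientation; "wrist_force": force on the tool from outside, world axes, zero at the start; "moment": the same for the moment, N m; "grip_width": finger opening in m; "grip_force": force on a finger pad.
Only numpy, scipy, OpenCV 4.12 (cv2) and the standard library are available. Lean on these libraries where they do the work, as an engineer would, in place of code of your own. Each camera call takes 0.05 s, during which the arm holds its last target. There are 200 camera calls.

## Working session

There is one attempt and no reset: what is moved stays moved. The work goes in short steps, Python scripts to look and compute and a tool call to move; the robot and the scene stay as the last step left them, time stands still between calls to the robot, and variables do not carry over. Pictures are saved under pics/ and viewed, at most 10 in all, crops included, and the job is handed in when it is done.

Besides the shell and the picture viewer there is one more tool, called in YAML: its name, and indented under it one key for each argument. arm_command: Moves the arm, as the interface text tells. Its arguments: {"type":"object","properties":{"steps":{"type":"array"},"hand":{"type":"number"},"force":{"type":"number"}},"required":["steps"]}

```bash
mkdir -p pics; cat > h.py <<'E'
import numpy as np, cv2
from bench import status, cams, ctrl
def P(n):
    c=cams.get_calibration(n); K=np.array(c["camera_matrix"],float); R=cv2.Rodrigues(np.array(c["rvec"],float))[0]; t=np.array(c["tvec"],float).ravel()
    return K,R,t
def ray(cal,p):
    K,R,t=cal; d=R.T@np.linalg.inv(K)@np.array([p[0],p[1],1.]); return -R.T@t,d/np.linalg.norm(d)
def onz(cal,p,z):
    o,d=ray(cal,p); return o+d*(z-o[2])/d[2]
def tri(rs):
    A=0;b=0
    for o,d in rs:
        M=np.eye(3)-np.outer(d,d); A=A+M; b=b+M@o
    return np.linalg.solve(A,b)
def proj(cal,X):
    K,R,t=cal; q=K@(R@np.asarray(X,float)+t); return q[:2]/q[2]
def snap(n,f=None):
    cal=P(n); im=cams.snapshot(n)
    if f: cv2.imwrite(f"pics/{f}.png",cv2.cvtColor(np.asarray(im),cv2.COLOR_RGB2BGR))
    return cal,im
E
python3 - <<'E'
from h import *
np.set_printoptions(precision=3,suppress=True)
for n in ["scene","side","wrist"]:
    cal,im=snap(n,n+"0"); print(n, -cal[1].T@cal[2])
    for t in ["timer","button_face","timer_back","cradle","stop","stop_face","case","case_in","lid_hinge","amber_bottle","wash_bottle","jar","beaker"]:
        r=cams.spot_point(n,t)
        z={"button_face":.024,"timer_back":.024,"timer":.01,"stop_face":.014,"case_in":.005,"lid_hinge":.0445}.get(t,0)
        print(t,[(np.round(q["point"]).tolist(),round(q["conf"],2),onz(cal,q["point"],z)[:2].round(3).tolist()) for q in r[:3]])
E
```

```text
scene [ 1.036 -0.617  0.846]
timer [([236.0, 286.0], 0.81, [0.517, -0.283])]
button_face []
timer_back [([234.0, 295.0], 0.75, [0.541, -0.308])]
cradle [([236.0, 290.0], 0.73, [0.519, -0.288])]
stop [([242.0, 210.0], 0.83, [0.333, -0.088]), ([386.0, 209.0], 0.68, [0.652, 0.177]), ([324.0, 236.0], 0.65, [0.577, -0.017])]
stop_face [([378.0, 201.0], 0.87, [0.623, 0.178]), ([243.0, 206.0], 0.7, [0.331, -0.083]), ([320.0, 303.0], 0.63, [0.705, -0.194])]
case [([355.0, 166.0], 0.97, [0.469, 0.282]), ([236.0, 287.0], 0.66, [0.511, -0.281])]
case_in [([356.0, 162.0], 0.76, [0.462, 0.298])]
lid_hinge [([363.0, 156.0], 0.48, [0.488, 0.293])]
amber_bottle [([361.0, 238.0], 0.56, [0.658, 0.039])]
wash_bottle [([340.0, 146.0], 0.53, [0.366, 0.342])]
jar [([232.0, 254.0], 0.79, [0.429, -0.218])]
beaker [([306.0, 204.0], 0.71, [0.46, 0.047]), ([238.0, 287.0], 0.49, [0.516, -0.279])]
side [-0.209 -0.882  0.882]
timer [([398.0, 280.0], 0.73, [0.524, -0.287])]
button_face []
timer_back [([408.0, 274.0], 0.85, [0.55, -0.297])]
cradle [([342.0, 217.0], 0.71, [0.593, 0.007]), ([394.0, 285.0], 0.54, [0.5
[... 450 characters left out ...]
-0.309])]
amber_bottle [([354.0, 204.0], 0.93, [0.664, 0.032])]
wash_bottle [([214.0, 194.0], 0.86, [0.358, 0.332])]
jar [([351.0, 286.0], 0.98, [0.428, -0.225])]
beaker [([297.0, 225.0], 0.94, [0.467, 0.051])]
wrist [0.626 0.067 0.375]
timer []
button_face []
timer_back []
cradle []
stop [([395.0, 326.0], 0.93, [0.711, -0.196]), ([63.0, 243.0], 0.77, [0.327, -0.087]), ([286.0, 186.0], 0.69, [0.584, -0.02])]
stop_face [([397.0, 332.0], 0.72, [0.711, -0.195]), ([285.0, 192.0], 0.67, [0.584, -0.023]), ([51.0, 244.0], 0.66, [0.325, -0.083])]
case []
case_in []
lid_hinge []
amber_bottle [([361.0, 146.0], 0.72, [0.664, 0.023])]
wash_bottle []
jar []
beaker [([180.0, 124.0], 0.67, [0.475, 0.046])]
```

View pics/scene0.png

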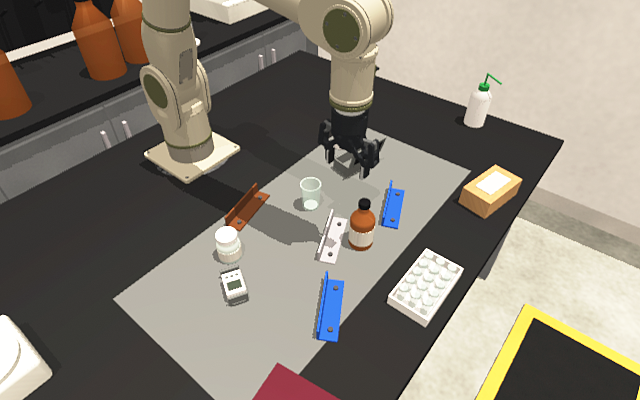

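View pics/side0.png

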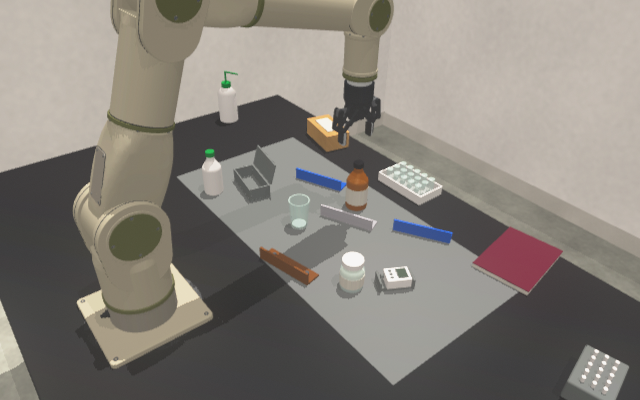

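View pics/wrist0.png

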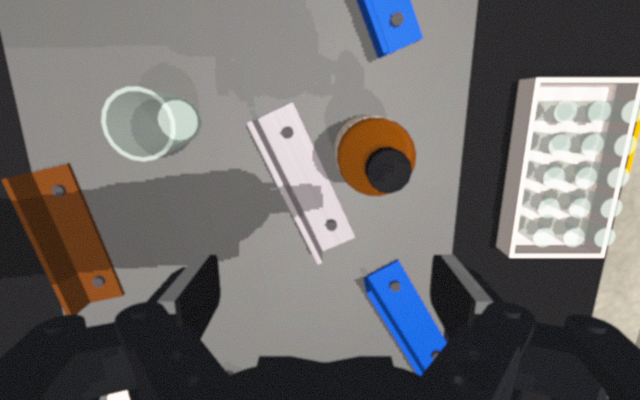

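The steel (light grey) rail is at wrist pixels (250,122)–(322,262), with its working face to the left. The blue and brown rails are decoys. The timer sits in its cradle at scene (236,286), and the case with its lid open is at side (252,183), next to the green-capped white bottle at (212,175).

```bash
cat >> h.py <<'E'
def plan(pos,yaw_y=None):
    """shift in tool axes (units 40mm) after turning so that tool y line has world yaw yaw_y (deg, mod 180)"""
    s=status.read_state(); R=np.array(s["tcp_rot"]); p=np.array(s["eef_pos"])
    rz=0
    if yaw_y is not None:
        cur=np.degrees(np.arctan2(R[1,1],R[0,1])); d=(yaw_y-cur+90)%180-90
        rz=-d  # tool z down
        rv=cv2.Rodrigues(np.array([0,0,np.radians(rz)]))[0]; R=R@rv
    print("t",round(s["time_s"],2),"tcp",p.round(4),"tilt",np.array(s["tcp_rot"])[:,2].round(3),"q7",round(s["joint_positions"][6],2),"rz deg",round(rz,1),"norm",round(rz/180,4),"(alt",round((rz-np.sign(rz)*180)/180,3),") shift/40mm",(R.T@(np.array(pos)-p)/.04).round(3))
E
python3 - <<'E'
from h import *
s=status.read_state(); R=np.array(s["tcp_rot"]); print(R.round(3), s["joint_positions"])
K,Rc,t=P("wrist"); o=-Rc.T@t
print("cam in tool",R.T@(o-s["eef_pos"]), "view dir",R.T@Rc[2],"col dir",R.T@Rc[0],K.round(1).tolist())
cal=(K,Rc,t)
for p,z in [((250,122),.036),((321,262),.036),((294,103),0.005),((354,238),.005),((287,132),.005),((331,225),.005)]: print(p,onz(cal,p,z).round(4))
plan([.52,-.36,.26],60)
E
```

```text
[[-0.  1.  0.]
 [ 1.  0.  0.]
 [ 0.  0. -1.]] [-0.02260867  0.33220068 -0.06474777  1.46009266  0.02161205  1.34990729
 -0.08847819]
cam in tool [ 0.06670196  0.00077747 -0.13571106] view dir [-2.64369711e-01  4.83749350e-04  9.64421289e-01] col dir [-3.61114810e-04  9.99999754e-01 -6.00585093e-04] [[352.8, 0.0, 324.7], [0.0, 352.8, 200.0], [0.0, 0.0, 1.0]]
(250, 122) [0.5558 0.0499 0.036 ]
(321, 262) [ 0.6221 -0.0934  0.036 ]
(294, 103) [0.595  0.0671 0.005 ]
(354, 238) [ 0.6588 -0.0788  0.005 ]
(287, 132) [0.5871 0.0382 0.005 ]
(331, 225) [ 0.6329 -0.0634  0.005 ]
t 2.1 tcp [0.625  0.     0.2393] tilt [ 0.  0. -1.] q7 -0.09 rz deg -60.0 norm -0.3333 (alt 0.667 ) shift/40mm [-2.227 -9.108 -0.517]
```

arm_command:
  steps:
    - {"rz":-0.0417}
    - {"rz":-0.0417}
    - {"rz":-0.0417}
    - {"rz":-0.0417}
    - {"rz":-0.0417}
    - {"rz":-0.0417}
    - {"rz":-0.0417}
    - {"rz":-0.0417}
  hand: 1
  force: 30

```text
schema error: expected keys x, y, z, rx, ry, rz
```

arm_command:
  steps:
    - {"x":-0.15,"y":-0.76}
    - {"x":-0.15,"y":-0.76}
    - {"x":-0.15,"y":-0.76}
    - {"x":-0.15,"y":-0.76}
    - {"x":-0.15,"y":-0.76}
    - {"x":-0.15,"y":-0.76}
    - {"x":-0.15,"y":-0.76}
    - {"x":-0.15,"y":-0.76}
    - {"x":-0.15,"y":-0.76}
    - {"y":-0.76}

```text
schema error: expected keys x, y, z, rx, ry, rz
```

```bash
python3 - <<'E'
from h import *
plan([.52,-.29,.25],60)
cal,im=snap("wrist","w1")
for t,z in [("timer",.01),("button_face",.024),("timer_back",.024),("cradle",0)]:
    print(t,[(np.round(q["point"]).tolist(),round(q["conf"],2),onz(cal,q["point"],z)[:2].round(4).tolist()) for q in cams.spot_point("wrist",t)[:2]])
E
```

```text
t 2.1 tcp [0.625  0.     0.2393] tilt [ 0.  0. -1.] q7 -0.09 rz deg -60.0 norm -0.3333 (alt 0.667 ) shift/40mm [-1.352 -7.592 -0.267]
timer []
button_face []
timer_back []
cradle []
```

View pics/w1.png

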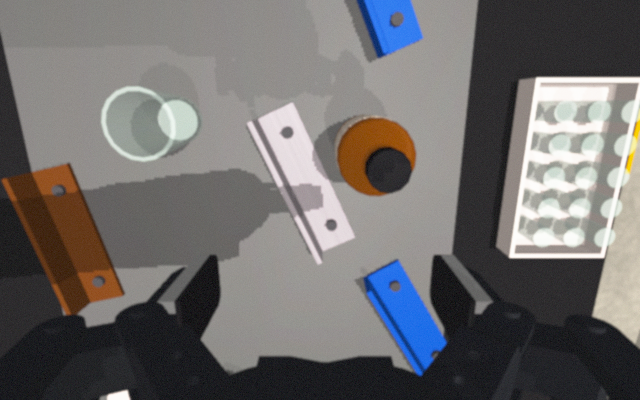

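The picture is unchanged because the arm did not move: every row must list all six keys.

arm_command:
  steps:
    - {"x":0,"y":0,"z":0,"rx":0,"ry":0,"rz":-0.0417}
    - {"x":0,"y":0,"z":0,"rx":0,"ry":0,"rz":-0.0417}
    - {"x":0,"y":0,"z":0,"rx":0,"ry":0,"rz":-0.0417}
    - {"x":0,"y":0,"z":0,"rx":0,"ry":0,"rz":-0.0417}
    - {"x":0,"y":0,"z":0,"rx":0,"ry":0,"rz":-0.0417}
    - {"x":0,"y":0,"z":0,"rx":0,"ry":0,"rz":-0.0417}
    - {"x":0,"y":0,"z":0,"rx":0,"ry":0,"rz":-0.0417}
    - {"x":0,"y":0,"z":0,"rx":0,"ry":0,"rz":-0.0417}
  hand: 1
  force: 30

```text
time_s: 3.15
eef_pos: [0.625, 0.0, 0.2393]
tcp_rot: [[-0.869, 0.495, 0.0], [0.495, 0.869, -0.0], [-0.0, 0.0, -1.0]]
wrist_force: [-0.5, 0.4, 0.2]
grip_width: 0.0856
grip_force: 0.0
```

arm_command:
  steps:
    - {"x":-0.135,"y":-0.76,"z":0,"rx":0,"ry":0,"rz":0}
    - {"x":-0.135,"y":-0.76,"z":0,"rx":0,"ry":0,"rz":0}
    - {"x":-0.135,"y":-0.76,"z":0,"rx":0,"ry":0,"rz":0}
    - {"x":-0.135,"y":-0.76,"z":0,"rx":0,"ry":0,"rz":0}
    - {"x":-0.135,"y":-0.76,"z":0,"rx":0,"ry":0,"rz":0}
    - {"x":-0.135,"y":-0.76,"z":0,"rx":0,"ry":0,"rz":0}
    - {"x":-0.135,"y":-0.76,"z":0,"rx":0,"ry":0,"rz":0}
    - {"x":-0.135,"y":-0.76,"z":0,"rx":0,"ry":0,"rz":0}
    - {"x":-0.135,"y":-0.76,"z":0,"rx":0,"ry":0,"rz":0}
    - {"x":-0.135,"y":-0.76,"z":0,"rx":0,"ry":0,"rz":0}

```text
time_s: 4.15
eef_pos: [0.5195, -0.2915, 0.2395]
tcp_rot: [[-0.866, 0.499, 0.0], [0.499, 0.866, -0.0], [-0.0, 0.0, -1.0]]
wrist_force: [1.0, 0.3, -0.3]
grip_width: 0.0857
grip_force: 0.0
```

```bash
python3 - <<'E'
from h import *
plan([.52,-.29,.25],60)
cal,im=snap("wrist","w2")
for t,z in [("timer",.01),("button_face",.024),("timer_back",.024),("cradle",0)]:
    print(t,[(np.round(q["point"]).tolist(),round(q["conf"],2),onz(cal,q["point"],z)[:2].round(4).tolist()) for q in cams.spot_point("wrist",t)[:2]])
E
```

```text
t 4.15 tcp [ 0.5195 -0.2915  0.2395] tilt [ 0. -0. -1.] q7 1.47 rz deg 0.0 norm 0.0003 (alt -1.0 ) shift/40mm [ 0.008  0.039 -0.263]
timer [([323.0, 170.0], 0.59, [0.5207, -0.2934])]
button_face [([337.0, 132.0], 0.57, [0.4924, -0.2612])]
timer_back [([329.0, 207.0], 0.84, [0.5547, -0.3059])]
cradle []
```

View pics/w2.png

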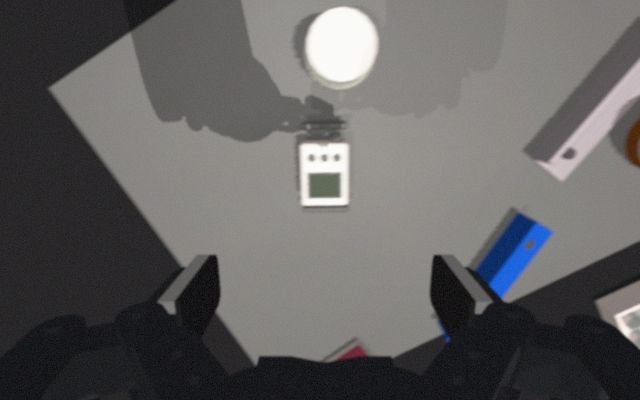

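The timer's top face has corners at about (299,143), (349,142), (351,205) and (300,207), almost square to the tool. The jar is above it at (341,45).

```bash
python3 - <<'E'
from h import *
cal=P("wrist"); c=[(299,143),(349,142),(351,205),(300,207)]
w=np.array([onz(cal,p,.038) for p in c]); print(w.round(4)); m=w.mean(0); print(m)
d=(w[3]+w[2]-w[0]-w[1])/2; e=(w[1]-w[0]+w[2]-w[3])/2; print("len",np.linalg.norm(d),"yaw",np.degrees(np.arctan2(d[1],d[0])),"wid",np.linalg.norm(e), np.degrees(np.arctan2(e[1],e[0])))
sc,sd=P("scene"),P("side")
print("tri timer",tri([ray(cal,(323,170)),ray(sc,(236,286)),ray(sd,(398,280))]),"back",tri([ray(cal,(329,207)),ray(sc,(234,295)),ray(sd,(408,274))]))
plan([m[0],m[1],.13],60)
E
```

```text
[[ 0.4827 -0.2956  0.038 ]
 [ 0.5056 -0.2541  0.038 ]
 [ 0.561  -0.2824  0.038 ]
 [ 0.5374 -0.3274  0.038 ]]
[ 0.5216775  -0.28986799  0.038     ]
len 0.06274747528074386 yaw -28.624122082723336 wid 0.0491032958306278 61.79693915753783
tri timer [ 0.5207635  -0.28932912  0.01677738] back [ 0.54676998 -0.30520404  0.03155246]
t 4.4 tcp [ 0.5203 -0.2897  0.2393] tilt [ 0.     0.001 -1.   ] q7 1.47 rz deg 0.1 norm 0.0004 (alt -1.0 ) shift/40mm [-0.032  0.012  2.732]
```

arm_command:
  steps:
    - {"x":-0.03,"y":0.01,"z":0.7,"rx":0,"ry":0,"rz":-0.008}
    - {"x":0,"y":0,"z":0.7,"rx":0,"ry":0,"rz":0}
    - {"x":0,"y":0,"z":0.7,"rx":0,"ry":0,"rz":0}
    - {"x":0,"y":0,"z":0.7,"rx":0,"ry":0,"rz":0}
    - {"x":0,"y":0,"z":0.7,"rx":0,"ry":0,"rz":0}
    - {"x":0,"y":0,"z":0.7,"rx":0,"ry":0,"rz":0}
    - {"x":0,"y":0,"z":0.7,"rx":0,"ry":0,"rz":0}
    - {"x":0,"y":0,"z":0.7,"rx":0,"ry":0,"rz":0}
    - {"x":0,"y":0,"z":0,"rx":0,"ry":0,"rz":0}

```text
time_s: 5.3
eef_pos: [0.5196, -0.2878, 0.0118]
tcp_rot: [[-0.88, 0.475, -0.005], [0.475, 0.88, 0.003], [0.006, 0.001, -1.0]]
wrist_force: [-0.8, 0.3, 0.1]
grip_width: 0.0853
grip_force: 0.0
```

arm_command:
  steps:
    - {"x":0,"y":0,"z":0,"rx":0,"ry":0,"rz":0}
    - {"x":0,"y":0,"z":0,"rx":0,"ry":0,"rz":0}
    - {"x":0,"y":0,"z":0,"rx":0,"ry":0,"rz":0}
    - {"x":0,"y":0,"z":0,"rx":0,"ry":0,"rz":0}
    - {"x":0,"y":0,"z":0,"rx":0,"ry":0,"rz":0}
    - {"x":0,"y":0,"z":0,"rx":0,"ry":0,"rz":0}
    - {"x":0,"y":0,"z":0,"rx":0,"ry":0,"rz":0}
    - {"x":0,"y":0,"z":0,"rx":0,"ry":0,"rz":0}
  hand: -1
  force: 30

```text
time_s: 6.1
eef_pos: [0.5225, -0.2909, 0.0172]
tcp_rot: [[-0.879, 0.477, 0.003], [0.477, 0.879, -0.001], [-0.003, 0.0, -1.0]]
wrist_force: [-0.2, 0.8, 6.6]
grip_width: 0.0455
grip_force: 32.0
```

arm_command:
  steps:
    - {"x":0,"y":0,"z":-0.4,"rx":0,"ry":0,"rz":0}
    - {"x":0,"y":0,"z":-0.7,"rx":0,"ry":0,"rz":0}
    - {"x":0,"y":0,"z":-0.7,"rx":0,"ry":0,"rz":-0.042}
    - {"x":0,"y":0,"z":-0.7,"rx":0,"ry":0,"rz":-0.042}
    - {"x":0,"y":0,"z":0,"rx":0,"ry":0,"rz":-0.042}
    - {"x":0,"y":0,"z":0,"rx":0,"ry":0,"rz":-0.042}
    - {"x":0,"y":0,"z":0,"rx":0,"ry":0,"rz":-0.042}
    - {"x":0,"y":0,"z":0,"rx":0,"ry":0,"rz":-0.042}
    - {"x":0,"y":0,"z":0,"rx":0,"ry":0,"rz":-0.042}
    - {"x":0,"y":0,"z":0,"rx":0,"ry":0,"rz":0}

```text
time_s: 7.1
eef_pos: [0.5213, -0.2909, 0.1166]
tcp_rot: [[-0.91, -0.415, 0.001], [-0.415, 0.91, -0.001], [-0.001, -0.001, -1.0]]
wrist_force: [0.7, 0.7, -1.3]
grip_width: 0.0455
grip_force: 31.2
```

```bash
python3 - <<'E'
from h import *
plan([.5657,-.0583,.117],114.6)
E
```

```text
t 7.1 tcp [ 0.5213 -0.2909  0.1166] tilt [ 0.001 -0.001 -1.   ] q7 2.37 rz deg -0.1 norm -0.0005 (alt 1.0 ) shift/40mm [-3.431  4.824 -0.012]
```

arm_command:
  steps:
    - {"x":-0.4,"y":0.6,"z":0,"rx":0,"ry":0,"rz":0}
    - {"x":-0.4,"y":0.6,"z":0,"rx":0,"ry":0,"rz":0}
    - {"x":-0.4,"y":0.6,"z":0,"rx":0,"ry":0,"rz":0}
    - {"x":-0.4,"y":0.6,"z":0,"rx":0,"ry":0,"rz":0}
    - {"x":-0.4,"y":0.6,"z":0,"rx":0,"ry":0,"rz":0}
    - {"x":-0.4,"y":0.6,"z":0,"rx":0,"ry":0,"rz":0}
    - {"x":-0.3,"y":0.6,"z":0,"rx":0,"ry":0,"rz":0}
    - {"x":-0.3,"y":0.6,"z":0,"rx":0,"ry":0,"rz":0}
    - {"x":0,"y":0,"z":0,"rx":0,"ry":0,"rz":0}

```text
time_s: 8.0
eef_pos: [0.5515, -0.0615, 0.1163]
tcp_rot: [[-0.91, -0.415, 0.001], [-0.415, 0.91, 0.002], [-0.002, 0.001, -1.0]]
wrist_force: [0.7, -0.4, -1.6]
grip_width: 0.0457
grip_force: 31.2
```

```bash
python3 - <<'E'
from h import *
plan([.5657,-.0583,.117],114.6)
cal,im=snap("wrist","w3")
for t,z in [("timer",.11),("button_face",.124),("timer_back",.124),("stop",0),("stop_face",.014)]:
    print(t,[(np.round(q["point"]).tolist(),round(q["conf"],2),onz(cal,q["point"],z)[:2].round(4).tolist()) for q in cams.spot_point("wrist",t)[:2]])
E
```

```text
t 8.0 tcp [ 0.5515 -0.0615  0.1163] tilt [ 0.001  0.002 -1.   ] q7 1.95 rz deg -0.1 norm -0.0006 (alt 0.999 ) shift/40mm [-0.355 -0.074 -0.016]
timer [([323.0, 257.0], 0.83, [0.5507, -0.0632])]
button_face [([360.0, 178.0], 0.96, [0.5102, -0.0665])]
timer_back [([322.0, 342.0], 0.79, [0.5808, -0.0499])]
stop [([88.0, 302.0], 0.59, [0.7106, -0.1984])]
stop_face [([79.0, 313.0], 0.9, [0.7107, -0.1968]), ([326.0, 340.0], 0.19, [0.6547, -0.0142])]
```

View pics/w3.png

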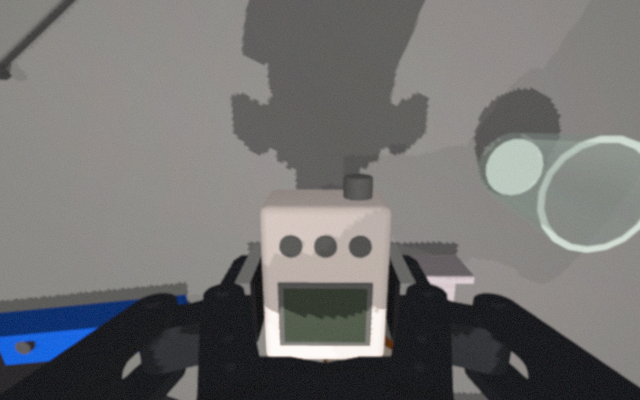

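The timer is held square with its button at (358,186). The rail's shadowed working face is the strip from (250,243) to (458,245), with the rail's top edge at about row 252.

```bash
python3 - <<'E'
from h import *
cal=P("wrist"); s=status.read_state(); p=np.array(s["eef_pos"])
for q,z in [((250,243),0),((458,245),0),((250,252),.036),((472,277),.036)]: print(q,z,onz(cal,q,z).round(4))
a=np.radians(24.6);u=np.array([np.cos(a),np.sin(a)]);v=np.array([-u[1],u[0]])
ends=np.array([[.5558,.0499],[.6221,-.0934]])
print("old face u:",ends@u,"v",ends@v,"tcp",p[:2]@u,p[:2]@v)
for q,z in [((250,243),0),((458,245),0),((250,252),.036)]: w=onz(cal,q,z)[:2]; print(w@u,w@v)
# expected pixels of old face
for e in ends:
  for z in (0,.036): print(proj(cal,[*e,z]).round(1))
for q in [(262,208),(391,208),(266,356),(387,356)]: w=onz(cal,q,.1163+.0208)[:2]; print("top",w@u-p[:2]@u,w@v-p[:2]@v)
for q in [(358,186)]: w=onz(cal,q,.1233)[:2]; print("button",w@u-p[:2]@u,w@v-p[:2]@v)
E
```

```text
(250, 243) 0 [ 0.6084 -0.105   0.    ]
(458, 245) 0 [0.5446 0.0408 0.    ]
(250, 252) 0.036 [ 0.5975 -0.1013  0.036 ]
(472, 277) 0.036 [0.5532 0.0415 0.036 ]
old face u: [0.52612584 0.52675516] v [-0.18599798 -0.34389093] tcp 0.4730204602881803 -0.29081654399009954
0.5095082987758747 -0.3487007290037892
0.5121722003622906 -0.1896135935034154
0.5011302787307315 -0.3408136508226444
[461.  261.7]
[480.7 284.8]
[257.6 263.6]
[247.8 286.9]
top -0.03231843568323883 -0.02147804061289349
top -0.0320380470251625 0.02206700256848948
top 0.02668278514576905 -0.02312054269284869
top 0.026975944411940456 0.023099570115048318
button -0.03650396756879831 0.012098150097297589
```

```bash
python3 - <<'E'
from h import *
im=cv2.imread("pics/w3.png").astype(int)
for c in (425,440,455): print(c,[(r,im[r,c].sum()//3, im[r,c,2]-im[r,c,1]) for r in range(236,292,3)])
cal=P("wrist");a=np.radians(24.6);u=np.array([np.cos(a),np.sin(a)])
for r in (248,252,256,260): print(r,onz(cal,(440,r),0)[:2]@u)
for r in (272,276,280,284): print(r,onz(cal,(450,r),.036)[:2]@u)
E
```

```text
425 [(236, np.int64(137), np.int64(0)), (239, np.int64(139), np.int64(4)), (242, np.int64(117), np.int64(1)), (245, np.int64(84), np.int64(-1)), (248, np.int64(84), np.int64(3)), (251, np.int64(84), np.int64(3)), (254, np.int64(95), np.int64(5)), (257, np.int64(97), np.int64(9)), (260, np.int64(98), np.int64(6)), (263, np.int64(98), np.int64(4)), (266, np.int64(98), np.int64(9)), (269, np.int64(103), np.int64(1)), (272, np.int64(92), np.int64(4)), (275, np.int64(76), np.int64(7)), (278, np.int64(44), np.int64(0)), (281, np.int64(22), np.int64(0)), (284, np.int64(28), np.int64(-2)), (287, np.int64(27), np.int64(-4)), (290, np.int64(30), np.int64(-4))]
440 [(236, np.int64(136), np.int64(3)), (239, np.int64(135), np.int64(2)), (242, np.int64(102), np.int64(1)), (245, np.int64(84), np.int64(4)), (248, np.int64(85), np.int64(2)), (251, np.int64(83), np.int64(2)), (254, np.int64(89), np.int64(4)), (257, np.int64(97), np.int64(7)), (260, np.int64(98), np.int64(5)), (263, np.int64(94), np.int64(5)), (266, np.int64(99), np.int64(5)), (269, np.int64(98), np.int64(7)), (272, np.int64(97), np.in
[... 372 characters left out ...]
np.int64(91), np.int64(-2)), (251, np.int64(79), np.int64(1)), (254, np.int64(102), np.int64(6)), (257, np.int64(96), np.int64(4)), (260, np.int64(95), np.int64(10)), (263, np.int64(95), np.int64(6)), (266, np.int64(99), np.int64(9)), (269, np.int64(101), np.int64(5)), (272, np.int64(100), np.int64(4)), (275, np.int64(120), np.int64(7)), (278, np.int64(198), np.int64(14)), (281, np.int64(212), np.int64(12)), (284, np.int64(183), np.int64(8)), (287, np.int64(169), np.int64(11)), (290, np.int64(166), np.int64(8))]
248 0.5145593427635253
252 0.5178788625450934
256 0.5212200675033563
260 0.524583170826332
272 0.5164780748558214
276 0.5194362745855313
280 0.5224141853042261
284 0.5254120046769625
```

arm_command:
  steps:
    - {"x":-0.12,"y":0,"z":0.4,"rx":0,"ry":0,"rz":0}
    - {"x":-0.12,"y":0,"z":0.5,"rx":0,"ry":0,"rz":0}
    - {"x":-0.11,"y":0,"z":0.5,"rx":0,"ry":0,"rz":0}
    - {"x":0,"y":0,"z":0.5,"rx":0,"ry":0,"rz":0}
    - {"x":0,"y":0,"z":0.3,"rx":0,"ry":0,"rz":0}
    - {"x":0,"y":0,"z":0.2,"rx":0,"ry":0,"rz":0}
    - {"x":0,"y":0,"z":0.15,"rx":0,"ry":0,"rz":0}
    - {"x":0,"y":0,"z":0.1,"rx":0,"ry":0,"rz":0}
    - {"x":0,"y":0,"z":0,"rx":0,"ry":0,"rz":0}
    - {"x":0,"y":0,"z":0,"rx":0,"ry":0,"rz":0}

```text
time_s: 9.3
eef_pos: [0.5644, -0.0604, 0.0099]
tcp_rot: [[-0.911, -0.413, 0.001], [-0.413, 0.911, -0.0], [-0.001, -0.001, -1.0]]
wrist_force: [0.5, -0.4, -0.2]
grip_width: 0.0454
grip_force: 31.2
```

arm_command:
  steps:
    - {"x":0,"y":0,"z":0.04,"rx":0,"ry":0,"rz":0}
    - {"x":0,"y":0,"z":0.03,"rx":0,"ry":0,"rz":0}
    - {"x":0,"y":0,"z":0,"rx":0,"ry":0,"rz":0}
    - {"x":0,"y":0,"z":0,"rx":0,"ry":0,"rz":0}

```text
time_s: 9.7
eef_pos: [0.5643, -0.0605, 0.0072]
tcp_rot: [[-0.911, -0.413, 0.001], [-0.413, 0.911, -0.0], [-0.001, -0.001, -1.0]]
wrist_force: [-2.4, 0.0, 5.8]
grip_width: 0.0453
grip_force: 32.0
```

arm_command:
  steps:
    - {"x":0,"y":0,"z":0,"rx":0,"ry":0,"rz":0}
    - {"x":0,"y":0,"z":0,"rx":0,"ry":0,"rz":0}
    - {"x":0,"y":0,"z":0,"rx":0,"ry":0,"rz":0}
    - {"x":0,"y":0,"z":0,"rx":0,"ry":0,"rz":0}
    - {"x":0,"y":0,"z":-0.3,"rx":0,"ry":0,"rz":0}
    - {"x":0,"y":0,"z":-0.6,"rx":0,"ry":0,"rz":0}
    - {"x":0,"y":0,"z":-0.6,"rx":0,"ry":0,"rz":0}
    - {"x":0.5,"y":0,"z":-0.5,"rx":0,"ry":0,"rz":0}
    - {"x":0.6,"y":0,"z":0,"rx":0,"ry":0,"rz":0}
    - {"x":0,"y":0,"z":0,"rx":0,"ry":0,"rz":0}
  hand: 1

```text
time_s: 10.7
eef_pos: [0.5224, -0.0803, 0.0878]
tcp_rot: [[-0.912, -0.411, 0.0], [-0.411, 0.912, -0.001], [0.0, -0.001, -1.0]]
wrist_force: [-1.0, 0.5, 0.0]
grip_width: 0.0853
grip_force: 0.0
```

```bash
python3 - <<'E'
from h import *
a=np.radians(24.3);u=np.array([np.cos(a),np.sin(a)]);v=np.array([-u[1],u[0]])
s=status.read_state();p=np.array(s["eef_pos"]);print(p,"uv",p[:2]@u,p[:2]@v)
cal,im=snap("wrist","w4")
for t,z in [("timer",.0),("button_face",.014),("timer_back",.014),("stop_face",.014)]:
    for q in cams.spot_point("wrist",t)[:2]:
        w=onz(cal,q["point"],z)[:2]; print(t,np.round(q["point"]).tolist(),round(q["conf"],2),w.round(4),"uv",w@u,w@v)
E
```

```text
[ 0.52236784 -0.0803163   0.08783061] uv 0.44303644830024774 -0.28816239956287365
timer [325.0, 272.0] 0.86 [ 0.5656 -0.0613] uv 0.4903111627498923 -0.2886007875373809
button_face [348.0, 221.0] 0.61 [ 0.5214 -0.0656] uv 0.448149276959196 -0.2743688192687585
timer_back [328.0, 326.0] 0.76 [ 0.5954 -0.0459] uv 0.5237471992294078 -0.286830787587916
stop_face [362.0, 326.0] 0.56 [ 0.5858 -0.0244] uv 0.5238193491738458 -0.26332658332691283
```

View pics/w4.png

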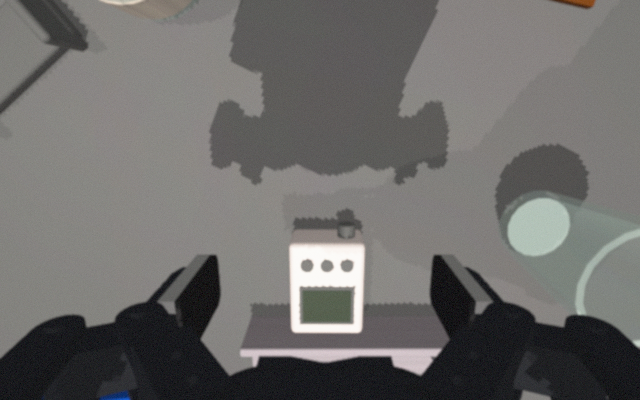

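The timer lies face up, with its button at (346,228), and its back is a few millimetres short of the rail. Next: close the jaws, go down behind the button and push.

arm_command:
  steps:
    - {"x":0.26,"y":0.16,"z":0,"rx":0,"ry":0,"rz":0}
    - {"x":0.26,"y":0.15,"z":0,"rx":0,"ry":0,"rz":0}
    - {"x":0,"y":0,"z":0,"rx":0,"ry":0,"rz":0}
    - {"x":0,"y":0,"z":0,"rx":0,"ry":0,"rz":0}
    - {"x":0,"y":0,"z":0.4,"rx":0,"ry":0,"rz":0}
    - {"x":0,"y":0,"z":0.5,"rx":0,"ry":0,"rz":0}
    - {"x":0,"y":0,"z":0.5,"rx":0,"ry":0,"rz":0}
    - {"x":0,"y":0,"z":0.3,"rx":0,"ry":0,"rz":0}
    - {"x":0,"y":0,"z":0.15,"rx":0,"ry":0,"rz":0}
    - {"x":0,"y":0,"z":0,"rx":0,"ry":0,"rz":0}
  hand: -1

```text
time_s: 11.95
eef_pos: [0.4998, -0.0758, 0.0121]
tcp_rot: [[-0.911, -0.413, -0.001], [-0.413, 0.911, 0.0], [0.001, 0.001, -1.0]]
wrist_force: [0.8, -0.6, 0.4]
grip_width: -0.0003
grip_force: 0.0
```

arm_command:
  steps:
    - {"x":-0.1,"y":0,"z":0,"rx":0,"ry":0,"rz":0}
    - {"x":-0.1,"y":0,"z":0,"rx":0,"ry":0,"rz":0}
    - {"x":-0.1,"y":0,"z":0,"rx":0,"ry":0,"rz":0}
    - {"x":0,"y":0,"z":0,"rx":0,"ry":0,"rz":0}

```text
time_s: 12.35
eef_pos: [0.5117, -0.0705, 0.013]
tcp_rot: [[-0.91, -0.414, 0.001], [-0.414, 0.91, 0.0], [-0.001, -0.0, -1.0]]
wrist_force: [-0.2, 0.4, 0.1]
grip_width: -0.0
grip_force: 0.0
```

arm_command:
  steps:
    - {"x":-0.05,"y":0,"z":0,"rx":0,"ry":0,"rz":0}
    - {"x":-0.05,"y":0,"z":0,"rx":0,"ry":0,"rz":0}
    - {"x":-0.05,"y":0,"z":0,"rx":0,"ry":0,"rz":0}
    - {"x":0,"y":0,"z":0,"rx":0,"ry":0,"rz":0}

```text
time_s: 12.75
eef_pos: [0.5162, -0.0685, 0.0125]
tcp_rot: [[-0.911, -0.413, -0.0], [-0.413, 0.911, -0.0], [0.0, -0.0, -1.0]]
wrist_force: [-2.2, -1.3, 0.3]
grip_width: 0.0003
grip_force: 0.9
```

arm_command:
  steps:
    - {"x":-0.04,"y":0,"z":0,"rx":0,"ry":0,"rz":0}
    - {"x":-0.04,"y":0,"z":0,"rx":0,"ry":0,"rz":0}
    - {"x":0,"y":0,"z":0,"rx":0,"ry":0,"rz":0}
    - {"x":0,"y":0,"z":0,"rx":0,"ry":0,"rz":0}

```text
time_s: 13.15
eef_pos: [0.519, -0.0673, 0.0125]
tcp_rot: [[-0.911, -0.413, -0.0], [-0.413, 0.911, -0.0], [0.0, -0.0, -1.0]]
wrist_force: [-3.2, -1.1, 1.1]
grip_width: -0.0002
grip_force: 1.7
```

arm_command:
  steps:
    - {"x":-0.04,"y":0,"z":0,"rx":0,"ry":0,"rz":0}
    - {"x":-0.04,"y":0,"z":0,"rx":0,"ry":0,"rz":0}
    - {"x":-0.03,"y":0,"z":0,"rx":0,"ry":0,"rz":0}
    - {"x":0,"y":0,"z":0,"rx":0,"ry":0,"rz":0}
    - {"x":0,"y":0,"z":0,"rx":0,"ry":0,"rz":0}
    - {"x":0,"y":0,"z":0,"rx":0,"ry":0,"rz":0}

```text
time_s: 13.75
eef_pos: [0.5204, -0.0668, 0.0118]
tcp_rot: [[-0.911, -0.412, -0.006], [-0.412, 0.911, -0.002], [0.006, 0.001, -1.0]]
wrist_force: [-12.9, -6.3, 7.8]
grip_width: -0.0001
grip_force: 7.4
```

arm_command:
  steps:
    - {"x":0,"y":0,"z":0,"rx":0,"ry":0,"rz":0}
    - {"x":0,"y":0,"z":0,"rx":0,"ry":0,"rz":0}

```text
time_s: 13.95
eef_pos: [0.5204, -0.0668, 0.0118]
tcp_rot: [[-0.911, -0.412, -0.006], [-0.412, 0.911, -0.002], [0.006, 0.001, -1.0]]
wrist_force: [-13.0, -6.0, 7.7]
grip_width: 0.0001
grip_force: 7.4
```

```bash
python3 - <<'E'
from h import *
cal,im=snap("side"); x,y=290,175; im=np.asarray(im)[175:275,290:400]
im=cv2.resize(im,None,fx=6,fy=6,interpolation=cv2.INTER_CUBIC)[:600,:]
cv2.imwrite("pics/s1.png",cv2.cvtColor(im,cv2.COLOR_RGB2BGR))
E
```

```text
(no output)
```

View pics/s1.png

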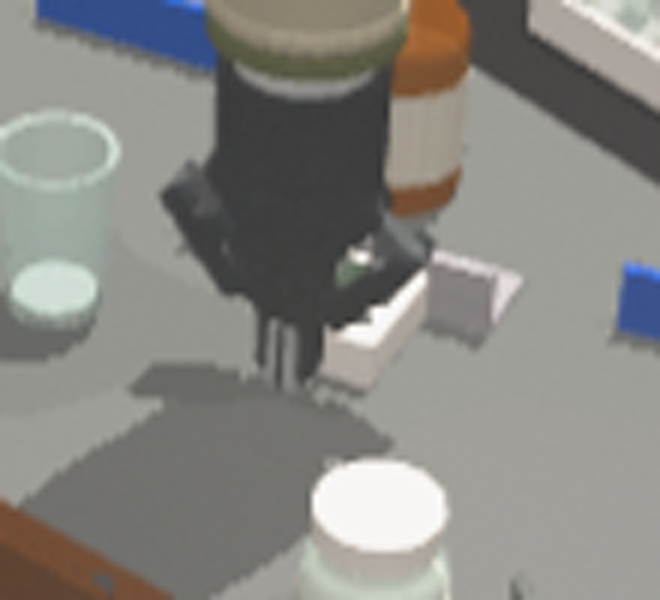

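The side crop shows the timer flat against the rail with the fingertip on its button. About 14 N has been held for over 0.5 s. Next I retreat and regrasp the timer across its width.

arm_command:
  steps:
    - {"x":0.25,"y":0,"z":0,"rx":0,"ry":0,"rz":0}
    - {"x":0.5,"y":0,"z":0,"rx":0,"ry":0,"rz":0}
    - {"x":0,"y":0,"z":-0.6,"rx":0,"ry":0,"rz":0}
    - {"x":0,"y":0,"z":-0.7,"rx":0,"ry":0,"rz":0}
    - {"x":0,"y":0,"z":-0.6,"rx":0,"ry":0,"rz":0}
    - {"x":0,"y":0,"z":0,"rx":0,"ry":0,"rz":0}

```text
time_s: 14.6
eef_pos: [0.4985, -0.0774, 0.092]
tcp_rot: [[-0.91, -0.414, 0.007], [-0.414, 0.91, -0.001], [-0.006, -0.003, -1.0]]
wrist_force: [0.6, 0.1, -0.3]
grip_width: 0.0
grip_force: 0.0
```

arm_command:
  steps:
    - {"x":-0.4,"y":-0.1,"z":0,"rx":0,"ry":0,"rz":0}
    - {"x":-0.5,"y":-0.1,"z":0,"rx":0,"ry":0,"rz":0}
    - {"x":-0.5,"y":-0.1,"z":0,"rx":0,"ry":0,"rz":0}
    - {"x":-0.3,"y":0,"z":0,"rx":0,"ry":0,"rz":0}
    - {"x":0,"y":0,"z":0,"rx":0,"ry":0,"rz":0}
    - {"x":0,"y":0,"z":0,"rx":0,"ry":0,"rz":0}
  hand: 1

```text
time_s: 15.2
eef_pos: [0.5621, -0.0603, 0.088]
tcp_rot: [[-0.91, -0.414, -0.001], [-0.414, 0.91, 0.0], [0.001, 0.001, -1.0]]
wrist_force: [-0.2, -0.5, 0.7]
grip_width: 0.085
grip_force: 0.0
```

```bash
python3 - <<'E'
from h import *
a=np.radians(24.3);u=np.array([np.cos(a),np.sin(a)]);v=np.array([-u[1],u[0]])
c=u*.490+v*-.2885
cal,im=snap("wrist")
for t,z in [("timer",.0),("button_face",.014),("timer_back",.014)]:
    for q in cams.spot_point("wrist",t)[:1]:
        w=onz(cal,q["point"],z)[:2]; print(t,np.round(q["point"]).tolist(),round(q["conf"],2),w.round(4),"uv",w@u,w@v)
print(c);plan([*c,.009],114.3)
E
```

```text
timer [319.0, 218.0] 0.74 [ 0.5706 -0.0611] uv 0.494852043917849 -0.290510336167982
timer_back [325.0, 271.0] 0.91 [ 0.5982 -0.0445] uv 0.5268896535212603 -0.2867199810434246
[ 0.5653095  -0.06129781]
t 15.4 tcp [ 0.5622 -0.0609  0.0886] tilt [ 0. -0. -1.] q7 1.93 rz deg 0.1 norm 0.0005 (alt -1.0 ) shift/40mm [-0.068 -0.041  1.99 ]
```

arm_command:
  steps:
    - {"x":-0.12,"y":-0.04,"z":0.4,"rx":0,"ry":0,"rz":0}
    - {"x":0,"y":0,"z":0.5,"rx":0,"ry":0,"rz":0}
    - {"x":0,"y":0,"z":0.5,"rx":0,"ry":0,"rz":0}
    - {"x":0,"y":0,"z":0.3,"rx":0,"ry":0,"rz":0}
    - {"x":0,"y":0,"z":0.2,"rx":0,"ry":0,"rz":0}
    - {"x":0,"y":0,"z":0.04,"rx":0,"ry":0,"rz":0}

```text
time_s: 16.0
eef_pos: [0.5673, -0.0599, 0.0099]
tcp_rot: [[-0.911, -0.413, -0.001], [-0.413, 0.911, 0.0], [0.001, 0.001, -1.0]]
wrist_force: [-0.2, -0.0, 0.5]
grip_width: 0.0856
grip_force: 0.0
```

arm_command:
  steps:
    - {"x":0,"y":0,"z":0,"rx":0,"ry":0,"rz":0}
    - {"x":0,"y":0,"z":0,"rx":0,"ry":0,"rz":0}
    - {"x":0,"y":0,"z":0,"rx":0,"ry":0,"rz":0}
    - {"x":0,"y":0,"z":0,"rx":0,"ry":0,"rz":0}
    - {"x":0,"y":0,"z":0,"rx":0,"ry":0,"rz":0}
    - {"x":0,"y":0,"z":0,"rx":0,"ry":0,"rz":0}
    - {"x":0,"y":0,"z":-0.4,"rx":0,"ry":0,"rz":0}
    - {"x":0,"y":0,"z":-0.4,"rx":0,"ry":0,"rz":0}
    - {"x":0,"y":0,"z":0,"rx":0,"ry":0,"rz":0}
  hand: -1
  force: 30

```text
time_s: 16.9
eef_pos: [0.5688, -0.0602, 0.0458]
tcp_rot: [[-0.911, -0.413, 0.003], [-0.413, 0.911, -0.001], [-0.002, -0.002, -1.0]]
wrist_force: [-0.3, -1.5, -1.0]
grip_width: 0.0453
grip_force: 31.2
```

arm_command:
  steps:
    - {"x":0.5,"y":0,"z":0,"rx":0,"ry":0,"rz":0}
    - {"x":0.6,"y":0,"z":0,"rx":0,"ry":0,"rz":0}
    - {"x":0.6,"y":0,"z":0,"rx":0,"ry":0,"rz":0}
    - {"x":0,"y":0,"z":0,"rx":0,"ry":0,"rz":0.045}
    - {"x":0,"y":0,"z":0,"rx":0,"ry":0,"rz":0.045}
    - {"x":0,"y":0,"z":0,"rx":0,"ry":0,"rz":0.045}
    - {"x":0,"y":0,"z":0,"rx":0,"ry":0,"rz":0.045}
    - {"x":0,"y":0,"z":0,"rx":0,"ry":0,"rz":0.045}
    - {"x":0,"y":0,"z":0,"rx":0,"ry":0,"rz":0.045}
    - {"x":0,"y":0,"z":0,"rx":0,"ry":0,"rz":0.045}

```text
time_s: 17.9
eef_pos: [0.506, -0.0881, 0.0431]
tcp_rot: [[-0.842, 0.539, 0.001], [0.539, 0.842, -0.0], [-0.001, 0.0, -1.0]]
wrist_force: [-0.3, -0.5, -1.1]
grip_width: 0.0454
grip_force: 31.2
```

arm_command:
  steps:
    - {"x":0,"y":0,"z":0,"rx":0,"ry":0,"rz":0.045}
    - {"x":0,"y":0,"z":0,"rx":0,"ry":0,"rz":0.045}
    - {"x":0,"y":0,"z":0,"rx":0,"ry":0,"rz":0.045}
    - {"x":0,"y":0,"z":0,"rx":0,"ry":0,"rz":0.045}
    - {"x":0,"y":0,"z":0.4,"rx":0,"ry":0,"rz":0}
    - {"x":0,"y":0,"z":0.3,"rx":0,"ry":0,"rz":0}
    - {"x":0,"y":0,"z":0,"rx":0,"ry":0,"rz":0}
    - {"x":0,"y":0,"z":0,"rx":0,"ry":0,"rz":0}

```text
time_s: 18.7
eef_pos: [0.5056, -0.088, 0.0148]
tcp_rot: [[-0.428, 0.904, -0.001], [0.904, 0.428, 0.0], [0.0, -0.0, -1.0]]
wrist_force: [0.4, 0.8, -1.4]
grip_width: 0.0459
grip_force: 31.3
```

arm_command:
  steps:
    - {"x":0,"y":0,"z":0.06,"rx":0,"ry":0,"rz":0}
    - {"x":0,"y":0,"z":0.04,"rx":0,"ry":0,"rz":0}
    - {"x":0,"y":0,"z":0,"rx":0,"ry":0,"rz":0}
    - {"x":0,"y":0,"z":0,"rx":0,"ry":0,"rz":0}

```text
time_s: 19.1
eef_pos: [0.5063, -0.0882, 0.0118]
tcp_rot: [[-0.428, 0.904, 0.001], [0.904, 0.428, -0.0], [-0.001, 0.001, -1.0]]
wrist_force: [-2.2, 0.3, 6.6]
grip_width: 0.0453
grip_force: 32.2
```

arm_command:
  steps:
    - {"x":0,"y":0,"z":0,"rx":0,"ry":0,"rz":0}
    - {"x":0,"y":0,"z":0,"rx":0,"ry":0,"rz":0}
    - {"x":0,"y":0,"z":0,"rx":0,"ry":0,"rz":0}
    - {"x":0,"y":0,"z":0,"rx":0,"ry":0,"rz":0}
    - {"x":0,"y":0,"z":-0.5,"rx":0,"ry":0,"rz":0}
    - {"x":0,"y":0,"z":-0.7,"rx":0,"ry":0,"rz":0}
    - {"x":0,"y":0,"z":-0.8,"rx":0,"ry":0,"rz":-0.045}
    - {"x":0,"y":0,"z":0,"rx":0,"ry":0,"rz":-0.045}
    - {"x":0,"y":0,"z":0,"rx":0,"ry":0,"rz":-0.045}
    - {"x":0,"y":0,"z":0,"rx":0,"ry":0,"rz":-0.045}
  hand: 1

```text
time_s: 20.1
eef_pos: [0.5059, -0.0881, 0.0912]
tcp_rot: [[-0.848, 0.529, 0.001], [0.529, 0.848, -0.0], [-0.001, 0.0, -1.0]]
wrist_force: [-0.2, 0.4, -0.8]
grip_width: 0.0855
grip_force: 0.0
```

arm_command:
  steps:
    - {"x":0,"y":0,"z":0,"rx":0,"ry":0,"rz":-0.045}
    - {"x":0,"y":0,"z":0,"rx":0,"ry":0,"rz":-0.045}
    - {"x":0,"y":0,"z":0,"rx":0,"ry":0,"rz":-0.045}
    - {"x":0,"y":0,"z":0,"rx":0,"ry":0,"rz":-0.045}
    - {"x":0,"y":0,"z":0,"rx":0,"ry":0,"rz":-0.045}
    - {"x":0,"y":0,"z":0,"rx":0,"ry":0,"rz":-0.045}
    - {"x":0,"y":0,"z":0,"rx":0,"ry":0,"rz":-0.045}
    - {"x":0,"y":0,"z":0,"rx":0,"ry":0,"rz":0}

```text
time_s: 20.9
eef_pos: [0.5058, -0.0881, 0.0909]
tcp_rot: [[-0.91, -0.415, -0.0], [-0.415, 0.91, 0.0], [-0.0, 0.0, -1.0]]
wrist_force: [0.6, 0.5, 0.1]
grip_width: 0.0853
grip_force: 0.0
```

```bash
python3 - <<'E'
from h import *
cal,im=snap("wrist","w5")
for t,z in [("timer",.0),("button_face",.014),("timer_back",.014)]:
    for q in cams.spot_point("wrist",t)[:1]:
        w=onz(cal,q["point"],z)[:2]; print(t,np.round(q["point"]).tolist(),round(q["conf"],2),w.round(4))
# white top face outline
g=np.asarray(im).min(2); g[330:]=0
m=(g>190).astype(np.uint8); n,l,st,ce=cv2.connectedComponentsWithStats(m)
for i in range(1,n):
    if st[i,4]>400:
        c=cv2.findContours((l==i).astype(np.uint8),0,2)[0][0]; r=cv2.minAreaRect(c); b=cv2.boxPoints(r)
        w=np.array([onz(cal,p,.028) for p in b]); print(st[i],b.round().tolist(),"\n",w.round(4),w.mean(0).round(4))
plan([.5,-.09,.1])
E
```

```text
timer [327.0, 210.0] 0.93 [ 0.5081 -0.086 ]
button_face [390.0, 236.0] 0.69 [ 0.5029 -0.0437]
timer_back [280.0, 220.0] 0.57 [ 0.5226 -0.1122]
[ 24   0  85  16 933] [[24.0, 0.0], [108.0, 0.0], [108.0, 15.0], [24.0, 15.0]] 
 [[ 0.463  -0.275   0.028 ]
 [ 0.4454 -0.2365  0.028 ]
 [ 0.4521 -0.2347  0.028 ]
 [ 0.4699 -0.2736  0.028 ]] [ 0.4576 -0.2549  0.028 ]
[ 276  184  105   72 3922] [[276.0, 184.0], [380.0, 184.0], [380.0, 255.0], [276.0, 255.0]] 
 [[ 0.4983 -0.123   0.028 ]
 [ 0.4734 -0.0685  0.028 ]
 [ 0.513  -0.0484  0.028 ]
 [ 0.5393 -0.1061  0.028 ]] [ 0.506  -0.0865  0.028 ]
t 21.1 tcp [ 0.5058 -0.0881  0.0909] tilt [ 0.  0. -1.] q7 2.02 rz deg 0 norm 0.0 (alt 0.0 ) shift/40mm [ 0.152  0.016 -0.228]
```

View pics/w5.png

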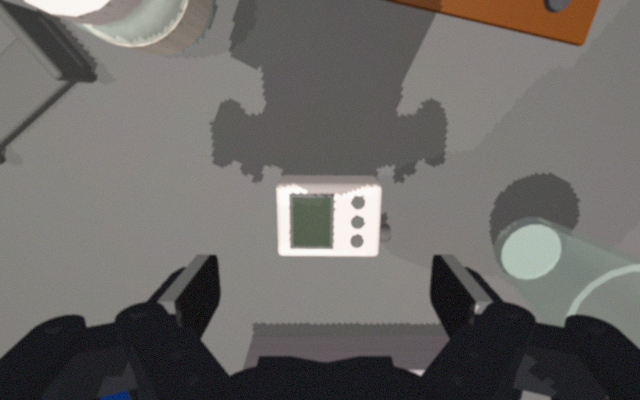

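The timer's length lies along the jaw line, with its back at left (276) and the button at right (386,228). I grip its ends 8 mm to the side away from the button.

arm_command:
  steps:
    - {"x":0.17,"y":0.02,"z":0.4,"rx":0,"ry":0,"rz":0}
    - {"x":0,"y":0,"z":0.5,"rx":0,"ry":0,"rz":0}
    - {"x":0,"y":0,"z":0.5,"rx":0,"ry":0,"rz":0}
    - {"x":0,"y":0,"z":0.4,"rx":0,"ry":0,"rz":0}
    - {"x":0,"y":0,"z":0.2,"rx":0,"ry":0,"rz":0}
    - {"x":0,"y":0,"z":0.08,"rx":0,"ry":0,"rz":0}
    - {"x":0,"y":0,"z":0,"rx":0,"ry":0,"rz":0}

```text
time_s: 21.8
eef_pos: [0.4994, -0.0901, 0.0078]
tcp_rot: [[-0.911, -0.413, 0.0], [-0.413, 0.911, 0.0], [-0.0, 0.0, -1.0]]
wrist_force: [0.1, 0.2, 1.1]
grip_width: 0.0856
grip_force: 0.0
```

arm_command:
  steps:
    - {"x":0,"y":0,"z":0,"rx":0,"ry":0,"rz":0}
    - {"x":0,"y":0,"z":0,"rx":0,"ry":0,"rz":0}
    - {"x":0,"y":0,"z":0,"rx":0,"ry":0,"rz":0}
    - {"x":0,"y":0,"z":0,"rx":0,"ry":0,"rz":0}
    - {"x":0,"y":0,"z":0,"rx":0,"ry":0,"rz":0}
  hand: -1
  force: 35

```text
time_s: 22.3
eef_pos: [0.4999, -0.0903, 0.0086]
tcp_rot: [[-0.911, -0.413, 0.001], [-0.413, 0.911, -0.0], [-0.001, -0.001, -1.0]]
wrist_force: [-0.9, 1.2, 7.1]
grip_width: 0.0616
grip_force: 38.7
```

arm_command:
  steps:
    - {"x":0,"y":0,"z":-0.4,"rx":0,"ry":0,"rz":0}
    - {"x":0,"y":0,"z":-0.7,"rx":0,"ry":0,"rz":0}
    - {"x":0,"y":0,"z":-0.8,"rx":0,"ry":0,"rz":0}
    - {"x":0,"y":0,"z":-0.8,"rx":0,"ry":0,"rz":0}
    - {"x":0,"y":0,"z":-0.8,"rx":0,"ry":0,"rz":0.041}
    - {"x":0,"y":0,"z":-0.8,"rx":0,"ry":0,"rz":0.041}
    - {"x":0,"y":0,"z":-0.7,"rx":0,"ry":0,"rz":0.041}
    - {"x":0,"y":0,"z":-0.3,"rx":0,"ry":0,"rz":0.041}
    - {"x":0,"y":0,"z":0,"rx":0,"ry":0,"rz":0.041}

```text
time_s: 23.2
eef_pos: [0.5002, -0.0903, 0.2221]
tcp_rot: [[-0.975, 0.222, 0.004], [0.222, 0.975, -0.001], [-0.004, 0.0, -1.0]]
wrist_force: [0.2, 0.1, -1.4]
grip_width: 0.0615
grip_force: 39.0
```

arm_command:
  steps:
    - {"x":0.33,"y":0.59,"z":0,"rx":0,"ry":0,"rz":0}
    - {"x":0.33,"y":0.59,"z":0,"rx":0,"ry":0,"rz":0}
    - {"x":0.33,"y":0.59,"z":0,"rx":0,"ry":0,"rz":0}
    - {"x":0.33,"y":0.59,"z":0,"rx":0,"ry":0,"rz":0}
    - {"x":0.33,"y":0.59,"z":0,"rx":0,"ry":0,"rz":0}
    - {"x":0.33,"y":0.59,"z":0,"rx":0,"ry":0,"rz":0}
    - {"x":0.33,"y":0.59,"z":0,"rx":0,"ry":0,"rz":0}
    - {"x":0.33,"y":0.59,"z":0,"rx":0,"ry":0,"rz":0}
    - {"x":0.33,"y":0.59,"z":0,"rx":0,"ry":0,"rz":0}
    - {"x":0.3,"y":0.55,"z":0,"rx":0,"ry":0,"rz":0}

```text
time_s: 24.2
eef_pos: [0.4216, 0.1681, 0.2198]
tcp_rot: [[-0.976, 0.216, 0.0], [0.216, 0.976, -0.0], [-0.0, -0.0, -1.0]]
wrist_force: [0.0, 0.4, -1.5]
grip_width: 0.0616
grip_force: 38.9
```

```bash
python3 - <<'E'
from h import *
plan([.45,.29,.2],77)
for n in ("wrist","scene","side"):
  cal,im=snap(n,n+"6")
  for t,z in [("case",0),("case_in",.005),("lid_hinge",.0445),("wash_bottle",0),("timer",.2)]:
    for q in cams.spot_point(n,t)[:2]:
        w=onz(cal,q["point"],z)[:2]; print(n,t,np.round(q["point"]).tolist(),round(q["conf"],2),w.round(4))
E
```

```text
t 24.2 tcp [0.4216 0.1681 0.2198] tilt [ 0. -0. -1.] q7 0.88 rz deg 0.5 norm 0.0029 (alt -0.997 ) shift/40mm [-0.006  3.129  0.496]
wrist case [450.0, 192.0] 0.85 [0.4718 0.2903]
wrist case_in [450.0, 194.0] 0.69 [0.4728 0.289 ]
wrist lid_hinge [461.0, 235.0] 0.69 [0.5013 0.282 ]
wrist wash_bottle [496.0, 76.0] 0.68 [0.3686 0.3472]
wrist timer [322.0, 275.0] 0.71 [0.4354 0.1638]
scene case [356.0, 165.0] 0.98 [0.4693 0.2907]
scene case [361.0, 157.0] 0.37 [0.4559 0.3342]
scene case_in [351.0, 160.0] 0.82 [0.4445 0.2962]
scene lid_hinge [364.0, 154.0] 0.63 [0.4859 0.305 ]
scene wash_bottle [340.0, 142.0] 0.79 [0.3507 0.3608]
scene wash_bottle [353.0, 161.0] 0.71 [0.4481 0.3012]
scene timer [325.0, 122.0] 0.88 [0.4218 0.1824]
side case [251.0, 187.0] 0.57 [0.4687 0.2978]
side case_in [250.0, 184.0] 0.58 [0.4708 0.3059]
side lid_hinge [263.0, 174.0] 0.95 [0.5004 0.2765]
side wash_bottle [212.0, 190.0] 0.81 [0.3605 0.3531]
side timer [261.0, 150.0] 0.78 [0.4331 0.1685]
```

View pics/wrist6.png

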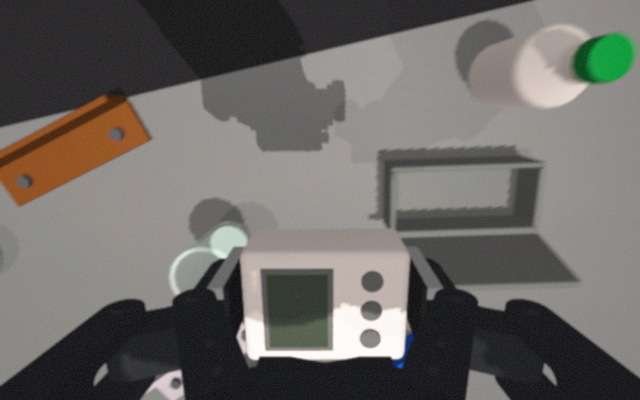

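The case is at right. Its rim front edge runs (390,166)–(545,163), its hinge line is at row ~230 from 393 to 538, and the lid lies open below, with its free corner at (578,283). The wash bottle stands at (500,85), clear of the case. I have viewed all ten pictures allowed, so from here on I measure numerically.

```bash
python3 - <<'E'
from h import *
cal=P("wrist")
pts={"FL":(389,166),"FR":(545,163),"RL":(392,231),"RR":(539,229)}
W={k:onz(cal,p,.044)[:2] for k,p in pts.items()}
for k in W: print(k,W[k].round(4))
f=lambda a,b:(np.linalg.norm(W[b]-W[a]).round(4),np.degrees(np.arctan2(*(W[b]-W[a])[::-1])).round(1))
print("front",f("FL","FR"),"rear",f("RL","RR"),"left",f("FL","RL"),"right",f("FR","RR"),"centre",np.mean(list(W.values()),0))
for q in [(396,172),(513,168),(396,211),(513,210)]: print("floor",onz(cal,q,.005)[:2].round(4))
print("case tri",tri([ray(P("scene"),(355.5,165.5)),ray(P("side"),(251,186)),ray(cal,(450,192))]))
# lid corner: height where ray distance to RR hinge is .066
h=np.array([*W["RR"],.0445])
for z in np.arange(.05,.112,.01): 
    c=onz(cal,(578,283),z); print(z.round(3),c.round(4),np.linalg.norm(c-h).round(4))
print("bottle",onz(cal,(496,76),0), "cap",onz(cal,(605,58),.14))
im=cv2.imread("pics/wrist6.png").astype(int).sum(2)//3
for c in (430,470,500): print(c,[(r,int(im[r,c])) for r in range(140,246,3)])
for r in (190,205): print(r,[(c,int(im[r,c])) for c in list(range(376,404,3))+list(range(505,550,3))])
E
```

```text
FL [0.4231 0.2256]
FR [0.4505 0.3616]
RL [0.4845 0.2179]
RR [0.5124 0.3527]
front (np.float64(0.1388), np.float64(78.6)) rear (np.float64(0.1377), np.float64(78.3)) left (np.float64(0.0619), np.float64(-7.1)) right (np.float64(0.0625), np.float64(-8.2)) centre [0.46759881 0.28947771]
floor [0.4388 0.237 ]
floor [0.4603 0.3525]
floor [0.4794 0.2303]
floor [0.5047 0.3491]
case tri [0.46847532 0.28861487 0.00425932]
0.05 [0.5732 0.3828 0.05  ] 0.068
0.06 [0.5661 0.3762 0.06  ] 0.0606
0.07 [0.5591 0.3696 0.07  ] 0.0558
0.08 [0.552 0.363 0.08 ] 0.0542
0.09 [0.545  0.3564 0.09  ] 0.0561
0.1 [0.5379 0.3498 0.1   ] 0.0612
0.11 [0.5308 0.3432 0.11  ] 0.0687
bottle [0.36889602 0.34611442 0.        ] cap [0.36817107 0.34274595 0.14      ]
430 [(140, 146), (143, 143), (146, 153), (149, 116), (152, 92), (155, 91), (158, 74), (161, 67), (164, 72), (167, 127), (170, 136), (173, 144), (176, 147), (179, 145), (182, 144), (185, 145), (188, 149), (191, 145), (194, 146), (197, 148), (200, 142), (203, 149), (206, 145), (209, 120), (212, 82), (215, 83), (218, 66), (221, 64), (224, 64), (227, 67), (230, 10
[... 786 characters left out ...]
8), (218, 67), (221, 65), (224, 69), (227, 82), (230, 133), (233, 130), (236, 76), (239, 78), (242, 71), (245, 75)]
190 [(376, 130), (379, 102), (382, 92), (385, 68), (388, 68), (391, 112), (394, 131), (397, 136), (400, 145), (403, 148), (505, 142), (508, 116), (511, 95), (514, 84), (517, 65), (520, 63), (523, 63), (526, 60), (529, 60), (532, 63), (535, 71), (538, 115), (541, 139), (544, 144), (547, 145)]
205 [(376, 133), (379, 99), (382, 90), (385, 64), (388, 62), (391, 118), (394, 136), (397, 135), (400, 146), (403, 145), (505, 125), (508, 103), (511, 89), (514, 74), (517, 64), (520, 61), (523, 62), (526, 68), (529, 63), (532, 65), (535, 99), (538, 134), (541, 144), (544, 148), (547, 148)]
```

```bash
python3 - <<'E'
from h import *
cal=P("wrist"); s=status.read_state(); R=np.array(s["tcp_rot"]); p=np.array(s["eef_pos"])
im=cv2.imread("pics/wrist6.png").astype(int).sum(2)//3
for c in (260,325,345): print(c,[(r,int(im[r,c])) for r in list(range(224,262,3))+list(range(345,366,2))])
for q in [(245,252),(405,252),(259,357),(392,357),(252,300)]: print(q,(R.T@(onz(cal,q,p[2]+.0194)-p)).round(4))
print("origin det",(R.T@(onz(cal,(322,275),p[2]-.0086)-p)).round(4))
a=np.radians(-11.6);cu=np.array([np.cos(a),np.sin(a)])
c=np.array([.4695,.289])-cu*.0075
print(c); plan([*c,.15],78.4)
E
```

```text
260 [(224, 135), (227, 140), (230, 139), (233, 139), (236, 140), (239, 140), (242, 141), (245, 141), (248, 145), (251, 153), (254, 171), (257, 180), (260, 180), (345, 251), (347, 251), (349, 252), (351, 251), (353, 251), (355, 235), (357, 96), (359, 38), (361, 22), (363, 27), (365, 23)]
325 [(224, 152), (227, 151), (230, 139), (233, 142), (236, 139), (239, 142), (242, 141), (245, 142), (248, 142), (251, 156), (254, 172), (257, 181), (260, 181), (345, 92), (347, 121), (349, 151), (351, 240), (353, 252), (355, 251), (357, 247), (359, 191), (361, 115), (363, 51), (365, 34)]
345 [(224, 150), (227, 154), (230, 139), (233, 141), (236, 143), (239, 139), (242, 142), (245, 145), (248, 145), (251, 157), (254, 176), (257, 180), (260, 181), (345, 251), (347, 251), (349, 251), (351, 251), (353, 251), (355, 252), (357, 246), (359, 132), (361, 30), (363, 30), (365, 29)]
(245, 252) [ 0.015  -0.0285 -0.0194]
(405, 252) [ 0.0149  0.0286 -0.0194]
(259, 357) [-0.0292 -0.0257 -0.0194]
(392, 357) [-0.0293  0.0262 -0.0194]
(252, 300) [-0.0043 -0.027  -0.0194]
origin det [-0.0086 -0.0013  0.0086]
[0.46215319 0.29050808]
t 25.1 tcp [0.4223 0.167  0.2197] tilt [ 0.  0. -1.] q7 0.89 rz deg -0.9 norm -0.005 (alt 0.995 ) shift/40mm [-0.355  3.226  1.743]
```

arm_command:
  steps:
    - {"x":0,"y":0.5,"z":0,"rx":0,"ry":0,"rz":-0.005}
    - {"x":-0.06,"y":0.5,"z":0,"rx":0,"ry":0,"rz":0}
    - {"x":-0.07,"y":0.55,"z":0,"rx":0,"ry":0,"rz":0}
    - {"x":-0.07,"y":0.55,"z":0.2,"rx":0,"ry":0,"rz":0}
    - {"x":-0.07,"y":0.55,"z":0.5,"rx":0,"ry":0,"rz":0}
    - {"x":-0.07,"y":0.55,"z":0.5,"rx":0,"ry":0,"rz":0}
    - {"x":0,"y":0,"z":0.4,"rx":0,"ry":0,"rz":0}
    - {"x":0,"y":0,"z":0,"rx":0,"ry":0,"rz":0}

```text
time_s: 25.9
eef_pos: [0.4604, 0.2893, 0.1533]
tcp_rot: [[-0.98, 0.2, -0.004], [0.2, 0.98, -0.002], [0.004, -0.002, -1.0]]
wrist_force: [-0.7, -1.7, -1.1]
grip_width: 0.0611
grip_force: 38.9
```

```bash
python3 - <<'E'
from h import *
plan([.4622,.2905,.0145],78.4)
cal,im=snap("wrist","w7"); im=np.asarray(im).astype(int).sum(2)//3
for t,z in [("case",0),("case_in",.005),("lid_hinge",.0445)]:
    for q in cams.spot_point("wrist",t)[:2]: print(t,np.round(q["point"]).tolist(),round(q["conf"],2),onz(cal,q["point"],z)[:2].round(4))
a=np.radians(-11.6);u=np.array([np.cos(a),np.sin(a)]);v=np.array([-u[1],u[0]]);C=np.array([.4695,.289])
# predicted outer rim corners, then profile along edges
for sx in (-1,1):
  for sy in (-1,1): print("corner",sx,sy,proj(cal,[*(C+u*.033*sx+v*.069*sy),.044]).round(1))
def prof(pts):
    o=[]
    for d in pts:
        q=proj(cal,d); r,c=int(round(q[1])),int(round(q[0]))
        o.append(int(im[r,c]) if 0<=r<400 and 0<=c<640 else -1)
    return o
k=np.arange(-.014,.0141,.001)
for sv in (-.055,-.03,0,.03,.055): print("front",sv,prof([[*(C+u*(-.033+d)+v*sv),.044] for d in k]))
for su in (-.02,0): 
  print("left",su,prof([[*(C+u*su+v*(-.069+d)),.044] for d in k])); print("right",su,prof([[*(C+u*su+v*(.069-d)),.044] for d in k]))
E
```

```text
t 25.9 tcp [0.4604 0.2893 0.1533] tilt [-0.004 -0.002 -1.   ] q7 0.6 rz deg 0.1 norm 0.0003 (alt -1.0 ) shift/40mm [-0.049  0.047  3.471]
case [327.0, 194.0] 0.65 [0.468  0.2894]
case [324.0, 198.0] 0.38 [0.4708 0.2865]
case_in [326.0, 200.0] 0.97 [0.4714 0.2881]
corner -1 -1 [229.1 165.7]
corner -1 1 [425.7 165.9]
corner 1 -1 [235.2 252.7]
corner 1 1 [419. 253.]
front -0.055 [102, 106, 104, 102, 98, 97, 91, 89, 84, 68, 62, 62, 58, 65, 66, 72, 96, 91, 89, 99, 113, 125, 120, 126, 127, 125, 124, 125, 125]
front -0.03 [101, 104, 93, 91, 87, 86, 87, 81, 77, 67, 58, 61, 66, 63, 70, 83, 95, 93, 85, 92, 93, 99, 96, 96, 97, 100, 121, 144, 143]
front 0 [87, 87, 84, 87, 85, 87, 85, 81, 73, 61, 65, 61, 62, 63, 75, 81, 81, 79, 80, 91, 91, 97, 95, 95, 92, 102, 137, 143, 143]
front 0.03 [84, 84, 85, 84, 87, 85, 87, 72, 69, 64, 60, 59, 59, 67, 87, 110, 122, 118, 120, 128, 131, 132, 133, 137, 132, 136, 135, 131, 131]
front 0.055 [134, 131, 128, 134, 128, 121, 101, 71, 64, 64, 58, 59, 70, 82, 119, 126, 119, 105, 65, 64, 68, 58, 61, 63, 63, 61, 63, 63, 63]
left -0.02 [147, 147, 147, 145, 145, 148, 146, 151, 148, 149, 146, 148, 134, 122, 126, 138, 130, 90, 68, 64, 63, 65, 64, 61, 59, 75, 101, 122, 125]
right -0.02 [143, 139, 144, 143, 140, 143, 143, 144, 145, 144, 139, 143, 143, 145, 142, 135, 119, 122, 128, 112, 91, 60, 58, 57, 56, 59, 56, 57, 63]
left 0 [144, 146, 146, 146, 145, 149, 149, 148, 145, 147, 145, 144, 147, 129, 127, 137, 130, 116, 77, 69, 57, 62, 62, 62, 65, 66, 97, 116, 128]
right 0 [142, 143, 143, 142, 144, 142, 144, 139, 143, 139, 143, 145, 144, 140, 143, 138, 127, 132, 133, 109, 84, 66, 59, 59, 63, 59, 63, 64, 78]
```

arm_command:
  steps:
    - {"x":-0.05,"y":0.03,"z":0.4,"rx":0,"ry":0,"rz":0}
    - {"x":0,"y":0,"z":0.5,"rx":0,"ry":0,"rz":0}
    - {"x":0,"y":0,"z":0.5,"rx":0,"ry":0,"rz":0}
    - {"x":0,"y":0,"z":0.5,"rx":0,"ry":0,"rz":0}
    - {"x":0,"y":0,"z":0.3,"rx":0,"ry":0,"rz":0}
    - {"x":0,"y":0,"z":0.2,"rx":0,"ry":0,"rz":0}
    - {"x":0,"y":0,"z":0,"rx":0,"ry":0,"rz":0}

```text
time_s: 26.8
eef_pos: [0.4635, 0.2901, 0.0589]
tcp_rot: [[-0.98, 0.201, -0.001], [0.201, 0.98, -0.0], [0.001, -0.001, -1.0]]
wrist_force: [-1.0, 0.3, -1.9]
grip_width: 0.0615
grip_force: 39.0
```

arm_command:
  steps:
    - {"x":0.02,"y":0,"z":0.15,"rx":0,"ry":0,"rz":0}
    - {"x":0,"y":0,"z":0.2,"rx":0,"ry":0,"rz":0}
    - {"x":0,"y":0,"z":0.2,"rx":0,"ry":0,"rz":0}
    - {"x":0,"y":0,"z":0.2,"rx":0,"ry":0,"rz":0}
    - {"x":0,"y":0,"z":0.2,"rx":0,"ry":0,"rz":0}
    - {"x":0,"y":0,"z":0.1,"rx":0,"ry":0,"rz":0}
    - {"x":0,"y":0,"z":0,"rx":0,"ry":0,"rz":0}

```text
time_s: 27.5
eef_pos: [0.4627, 0.2903, 0.017]
tcp_rot: [[-0.98, 0.201, -0.001], [0.201, 0.98, -0.0], [0.001, -0.001, -1.0]]
wrist_force: [-1.0, 0.5, -1.0]
grip_width: 0.0613
grip_force: 39.0
```

Inside freely; lower the last few mm.

arm_command:
  steps:
    - {"x":0,"y":0,"z":0.06,"rx":0,"ry":0,"rz":0}
    - {"x":0,"y":0,"z":0.03,"rx":0,"ry":0,"rz":0}
    - {"x":0,"y":0,"z":0,"rx":0,"ry":0,"rz":0}
    - {"x":0,"y":0,"z":0,"rx":0,"ry":0,"rz":0}

```text
time_s: 27.9
eef_pos: [0.4632, 0.2905, 0.0143]
tcp_rot: [[-0.98, 0.201, 0.0], [0.201, 0.98, 0.0], [-0.0, 0.0, -1.0]]
wrist_force: [0.2, 0.2, -1.5]
grip_width: 0.0615
grip_force: 39.0
```

arm_command:
  steps:
    - {"x":0,"y":0,"z":0.02,"rx":0,"ry":0,"rz":0}
    - {"x":0,"y":0,"z":0,"rx":0,"ry":0,"rz":0}

```text
time_s: 28.1
eef_pos: [0.4633, 0.2906, 0.0137]
tcp_rot: [[-0.98, 0.201, 0.001], [0.201, 0.98, 0.0], [-0.001, 0.0, -1.0]]
wrist_force: [-1.5, -0.4, 2.9]
grip_width: 0.0613
grip_force: 39.4
```

arm_command:
  steps:
    - {"x":0,"y":0,"z":0,"rx":0,"ry":0,"rz":0}
    - {"x":0,"y":0,"z":0,"rx":0,"ry":0,"rz":0}
    - {"x":0,"y":0,"z":0,"rx":0,"ry":0,"rz":0}
    - {"x":0,"y":0,"z":0,"rx":0,"ry":0,"rz":0}
    - {"x":0,"y":0,"z":-0.2,"rx":0,"ry":0,"rz":0}
    - {"x":0,"y":0,"z":-0.4,"rx":0,"ry":0,"rz":0}
    - {"x":0,"y":0,"z":-0.6,"rx":0,"ry":0,"rz":0}
    - {"x":0,"y":0,"z":-0.7,"rx":0,"ry":0,"rz":0}
    - {"x":0,"y":0,"z":-0.7,"rx":0,"ry":0,"rz":0}
    - {"x":0,"y":0,"z":-0.7,"rx":0,"ry":0,"rz":0}
  hand: 0.72

```text
time_s: 29.1
eef_pos: [0.463, 0.2908, 0.148]
tcp_rot: [[-0.98, 0.201, 0.001], [0.201, 0.98, 0.001], [-0.001, 0.001, -1.0]]
wrist_force: [0.3, 0.3, 0.3]
grip_width: 0.0736
grip_force: 0.0
```

```bash
python3 - <<'E'
from h import *
cal,im=snap("wrist","w8")
a=np.radians(-11.6);u=np.array([np.cos(a),np.sin(a)]);v=np.array([-u[1],u[0]]);C=np.array([.4695,.289])
for t,z in [("timer",.005),("timer_back",.019),("button_face",.019),("case",0),("lid_hinge",.0445)]:
    for q in cams.spot_point("wrist",t)[:1]:
        w=onz(cal,q["point"],z)[:2]; print(t,np.round(q["point"]).tolist(),round(q["conf"],2),w.round(4),"case xy",(w-C)@u,(w-C)@v)
g=np.asarray(im).min(2); 
n,l,st,ce=cv2.connectedComponentsWithStats((g>180).astype(np.uint8))
for i in range(1,n):
    if st[i,4]>800:
        b=cv2.boxPoints(cv2.minAreaRect(cv2.findContours((l==i).astype(np.uint8),0,2)[0][0])); w=np.array([onz(cal,p,.033)[:2]-C for p in b]); print(b.round().tolist(),(w@np.array([u,v]).T).round(4).tolist())
s=status.read_state(); print(s["eef_pos"],s["wrist_force"])
E
```

```text
timer [324.0, 195.0] 0.62 [0.4696 0.2893] case xy 4.979011395167155e-05 0.0003200376267995735
timer_back [285.0, 204.0] 0.67 [0.4668 0.2584] case xy 0.003554121106140219 -0.03052796637353417
button_face [324.0, 248.0] 0.57 [0.5091 0.2812] case xy 0.04034639104273197 0.00030902120869083456
lid_hinge [326.0, 253.0] 0.75 [0.5023 0.2841] case xy 0.0331387556411388 0.0018307409103986724
[[329.0, 70.0], [346.0, -2.0], [450.0, 22.0], [434.0, 94.0]] [[-0.0938, 0.0035], [-0.1374, 0.0139], [-0.1236, 0.0818], [-0.0786, 0.0747]]
[[282.0, 177.0], [367.0, 177.0], [367.0, 236.0], [282.0, 236.0]] [[-0.0211, -0.0304], [-0.0211, 0.0311], [0.0246, 0.0326], [0.0245, -0.0319]]
[[19.0, 264.0], [36.0, 231.0], [79.0, 252.0], [62.0, 286.0]] [[0.0478, -0.236], [0.0201, -0.217], [0.0376, -0.188], [0.0662, -0.2066]]
[0.46274802 0.29021736 0.14514018] [-0.62401623 -0.22698113 -0.00103315]
```

The timer is centred in the case (about 0–2 mm off) and lies flat. To shut the lid, I close the jaws, go over and behind it, and push it over.

arm_command:
  steps:
    - {"x":-0.4,"y":0,"z":0,"rx":0,"ry":0,"rz":0}
    - {"x":-0.5,"y":0,"z":0,"rx":0,"ry":0,"rz":0}
    - {"x":-0.6,"y":0,"z":0,"rx":0,"ry":0,"rz":0}
    - {"x":-0.6,"y":0,"z":0,"rx":0,"ry":0,"rz":0}
    - {"x":-0.45,"y":0,"z":0,"rx":0,"ry":0,"rz":0}
    - {"x":0,"y":0,"z":0.4,"rx":0,"ry":0,"rz":0}
    - {"x":0,"y":0,"z":0.5,"rx":0,"ry":0,"rz":0}
    - {"x":0,"y":0,"z":0.5,"rx":0,"ry":0,"rz":0}
    - {"x":0,"y":0,"z":0.3,"rx":0,"ry":0,"rz":0}
    - {"x":0,"y":0,"z":0,"rx":0,"ry":0,"rz":0}
  hand: -1

```text
time_s: 30.4
eef_pos: [0.5616, 0.2693, 0.0747]
tcp_rot: [[-0.98, 0.201, -0.004], [0.201, 0.98, -0.002], [0.003, -0.002, -1.0]]
wrist_force: [-0.2, -0.3, 1.0]
grip_width: 0.0004
grip_force: 0.0
```

arm_command:
  steps:
    - {"x":0.25,"y":0,"z":0,"rx":0,"ry":0,"rz":0}
    - {"x":0.25,"y":0,"z":0,"rx":0,"ry":0,"rz":0}
    - {"x":0.2,"y":0,"z":0,"rx":0,"ry":0,"rz":0}
    - {"x":0.15,"y":0,"z":0,"rx":0,"ry":0,"rz":0}
    - {"x":0.15,"y":0,"z":0,"rx":0,"ry":0,"rz":0}
    - {"x":0.15,"y":0,"z":0,"rx":0,"ry":0,"rz":0}
    - {"x":0.15,"y":0,"z":0,"rx":0,"ry":0,"rz":0}
    - {"x":0.15,"y":0,"z":0,"rx":0,"ry":0,"rz":0}

```text
time_s: 31.2
eef_pos: [0.5074, 0.2817, 0.0788]
tcp_rot: [[-0.979, 0.202, 0.004], [0.202, 0.979, 0.001], [-0.003, 0.002, -1.0]]
wrist_force: [3.1, -0.5, 3.9]
grip_width: 0.0001
grip_force: 2.1
```

arm_command:
  steps:
    - {"x":0.15,"y":0,"z":0,"rx":0,"ry":0,"rz":0}
    - {"x":0.15,"y":0,"z":0,"rx":0,"ry":0,"rz":0}
    - {"x":0.15,"y":0,"z":0,"rx":0,"ry":0,"rz":0}
    - {"x":0.15,"y":0,"z":0,"rx":0,"ry":0,"rz":0}
    - {"x":0.15,"y":0,"z":0,"rx":0,"ry":0,"rz":0}
    - {"x":0.15,"y":0,"z":0.05,"rx":0,"ry":0,"rz":0}
    - {"x":0.1,"y":0,"z":0.1,"rx":0,"ry":0,"rz":0}
    - {"x":0.05,"y":0,"z":0.1,"rx":0,"ry":0,"rz":0}
    - {"x":0,"y":0,"z":0.1,"rx":0,"ry":0,"rz":0}
    - {"x":0,"y":0,"z":0,"rx":0,"ry":0,"rz":0}

```text
time_s: 32.2
eef_pos: [0.4645, 0.2898, 0.0624]
tcp_rot: [[-0.98, 0.201, -0.001], [0.201, 0.98, -0.001], [0.001, -0.001, -1.0]]
wrist_force: [-0.2, -0.3, 0.3]
grip_width: -0.0001
grip_force: 0.0
```

arm_command:
  steps:
    - {"x":0,"y":0,"z":0.05,"rx":0,"ry":0,"rz":0}
    - {"x":0,"y":0,"z":0.05,"rx":0,"ry":0,"rz":0}
    - {"x":0,"y":0,"z":0.03,"rx":0,"ry":0,"rz":0}
    - {"x":0,"y":0,"z":0,"rx":0,"ry":0,"rz":0}
    - {"x":0,"y":0,"z":0,"rx":0,"ry":0,"rz":0}

```text
time_s: 32.7
eef_pos: [0.4651, 0.2901, 0.0586]
tcp_rot: [[-0.98, 0.201, 0.0], [0.201, 0.98, -0.0], [-0.0, -0.0, -1.0]]
wrist_force: [-2.2, -1.1, 6.1]
grip_width: -0.0005
grip_force: 3.4
```

arm_command:
  steps:
    - {"x":0,"y":0,"z":0.04,"rx":0,"ry":0,"rz":0}
    - {"x":0,"y":0,"z":0,"rx":0,"ry":0,"rz":0}

```text
time_s: 32.9
eef_pos: [0.4652, 0.2902, 0.0584]
tcp_rot: [[-0.98, 0.201, 0.001], [0.201, 0.98, -0.001], [-0.001, -0.001, -1.0]]
wrist_force: [-8.1, -6.0, 23.3]
grip_width: -0.0001
grip_force: 11.7
```

arm_command:
  steps:
    - {"x":0,"y":0,"z":-0.2,"rx":0,"ry":0,"rz":0}
    - {"x":0,"y":0,"z":-0.5,"rx":0,"ry":0,"rz":0}
    - {"x":0,"y":0,"z":-0.7,"rx":0,"ry":0,"rz":0}
    - {"x":0,"y":0,"z":-0.7,"rx":0,"ry":0,"rz":0}
    - {"x":0,"y":0,"z":-0.7,"rx":0,"ry":0,"rz":0}
    - {"x":0,"y":0,"z":0,"rx":0,"ry":0,"rz":0}

```text
time_s: 33.5
eef_pos: [0.4667, 0.2913, 0.1724]
tcp_rot: [[-0.98, 0.201, 0.005], [0.201, 0.98, 0.003], [-0.005, 0.004, -1.0]]
wrist_force: [0.8, -0.3, 0.8]
grip_width: 0.0004
grip_force: 0.0
```

```bash
python3 - <<'E'
from h import *
cal,im=snap("wrist","w9"); g=cv2.cvtColor(np.asarray(im),cv2.COLOR_RGB2GRAY).astype(int)
a=np.radians(-11.6);u=np.array([np.cos(a),np.sin(a)]);v=np.array([-u[1],u[0]]);C=np.array([.4695,.289])
for z in (.0505,):
  for sv in (-.05,0,.05):
    print(sv,[int(g[tuple(np.round(proj(cal,[*(C+u*x+v*sv),z])[::-1]).astype(int))]) for x in np.arange(-.045,.0451,.003)])
for t in ("timer","case","lid_hinge"): print(t,[(np.round(q["point"]).tolist(),round(q["conf"],2)) for q in cams.spot_point("wrist",t)[:2]])
print(status.read_state()["eef_pos"])
E
```

```text
-0.05 [111, 101, 86, 67, 78, 106, 127, 146, 49, 47, 50, 45, 49, 45, 49, 47, 43, 45, 44, 47, 45, 42, 47, 104, 150, 146, 151, 154, 155, 153, 154]
0 [93, 92, 75, 73, 80, 90, 134, 118, 53, 48, 51, 48, 48, 52, 46, 52, 52, 45, 44, 49, 49, 44, 50, 136, 148, 146, 151, 81, 44, 35, 43]
0.05 [97, 91, 70, 74, 137, 141, 142, 79, 52, 43, 44, 42, 48, 51, 46, 47, 48, 49, 49, 46, 54, 48, 83, 152, 147, 146, 156, 154, 153, 152, 151]
timer [([323.0, 181.0], 0.27)]
case [([322.0, 181.0], 0.72)]
lid_hinge [([323.0, 236.0], 0.61)]
[0.46465659 0.28964339 0.16753753]
```

```bash
python3 - <<'E'
from h import *
cal=P("wrist"); a=np.radians(-11.6);u=np.array([np.cos(a),np.sin(a)]);v=np.array([-u[1],u[0]]);C=np.array([.4695,.289])
g=cv2.imread("pics/w9.png",0)
for x in (-.027,0,.03): print("x",x,[int(g[tuple(np.round(proj(cal,[*(C+u*x+v*y),.0505])[::-1]).astype(int))]) for y in np.arange(-.09,.0901,.006)])
sc,sim=snap("side"); s1=cv2.cvtColor(np.asarray(sim),cv2.COLOR_RGB2GRAY); s0=cv2.imread("pics/side0.png",0)
for z in (.0505,.075,.095):
  for xx in ([-.03,-.015,0,.015,.03] if z<.06 else [.033+(z-.044)*.3]):
    for nm,s in (("before",s0),("now",s1)): print(nm,z,round(xx,3),[int(s[tuple(np.round(proj(sc,[*(C+u*xx+v*y),z])[::-1]).astype(int))]) for y in np.arange(-.06,.061,.02)])
print(proj(sc,[*C,.05]),[(np.round(q["point"]).tolist(),round(q["conf"],2)) for q in cams.spot_point("side","timer")[:2]])
E
```

```text
x -0.027 [160, 160, 163, 143, 148, 149, 148, 141, 140, 103, 136, 101, 97, 91, 130, 114, 116, 112, 94, 98, 84, 91, 66, 78, 142, 141, 158, 158, 159, 155, 154]
x 0 [157, 158, 158, 146, 146, 148, 47, 46, 51, 45, 46, 48, 42, 46, 43, 48, 53, 50, 46, 46, 48, 45, 44, 44, 148, 150, 153, 155, 155, 156, 152]
x 0.03 [154, 153, 151, 155, 153, 154, 153, 156, 156, 158, 155, 156, 156, 149, 151, 147, 150, 153, 151, 151, 155, 150, 154, 152, 152, 154, 150, 153, 150, 153, 150]
before 0.0505 -0.03 [152, 152, 153, 92, 91, 91, 158]
now 0.0505 -0.03 [151, 107, 107, 121, 141, 142, 142]
before 0.0505 -0.015 [153, 152, 153, 91, 91, 90, 157]
now 0.0505 -0.015 [151, 60, 60, 59, 58, 59, 122]
before 0.0505 0 [98, 98, 98, 93, 90, 91, 158]
now 0.0505 0 [151, 61, 59, 59, 58, 58, 129]
before 0.0505 0.015 [89, 89, 88, 88, 88, 88, 155]
now 0.0505 0.015 [152, 61, 60, 60, 58, 58, 127]
before 0.0505 0.03 [101, 98, 96, 97, 97, 99, 96]
now 0.0505 0.03 [152, 151, 154, 147, 154, 149, 153]
before 0.075 0.042 [96, 95, 95, 94, 94, 93, 94]
now 0.075 0.042 [155, 154, 155, 155, 154, 154, 154]
before 0.095 0.048 [95, 95, 96, 95, 94, 94, 94]
now 0.095 0.048 [155, 154, 154, 155, 154, 155, 154]
[251.98411154 174.30378995] [([253.0, 186.0], 0.75)]
```

```bash
python3 -c "
from bench import ctrl; print(ctrl.job_done())"
```

```text
the job is handed in; nothing more can be done
None
```

I handed the job in at about 34 s. By my measurements, the start button was held fully in against the rail (about 14 N for over 0.5 s) and the timer lies flat and centred in the case. The lid is shut: the fingertips pressed down to the height of the closed lid. I kept the arm clear of the bottles, jar and beaker, and no judge's result came back.

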